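# Tip the packing pieces through the spring flap with the dustpan

## Robot

A 6-joint arm with a two-finger parallel gripper is mounted at the origin on the work surface. World frame = base frame: x ahead of the robot, y to its left, z up, the work surface at z = 0. Lengths are in m, angles in rad, forces in N, time in s.
With the tool pointing down it reaches from about 0.35 to 0.85 m from the base axis. Payload 8.1 kg.
Tool frame: the origin (TCP) lies between the finger pads; the fingertips stand 11 mm ahead of it and the grasp point (between the pads) lies 8 mm behind it; y points along the fingers, x is the direction in which the jaws open and shut, and the axes are right-handed (so a half turn about y gives the same grasp; the last joint's range is limited). The gripper opens to 93 mm and grips with 3 to 60 N. Pads are 15 mm wide; open, the fingers measure 128 mm over their backs; the gripper's body (75 mm by 188 mm) begins 65 mm behind the grasp point.
Start: joints at [-1.376, 0.13, 1.488, -0, 1.523, -0.085], TCP at [0.166, -0.577, 0.23] pointing down, gripper open.
Joint ranges: [-2.96, 2.96], [-0.89, 2.26], [0.02, 2.5], [-1.34, 4.48], [0, 2.73], [-2.66, 2.66]. Speed limits (rad/s): [2.39, 2.39, 2.79, 3.14, 3.14, 3.14].

## Interface

Orientations are given as a rotation vector (axis times angle).
In Python, from plant import readout, optics, robot gives the robot as it stands.
- The arm moves only by the shell command python3 -m creep 'ROWS' [FORCE]. ROWS is JSON, a list that holds one entry, the list of rows, each a list of 7 numbers: the closure, from 0 (fully open) to 1 (shut), then the shift along the tool's x, y, z in cm, then the turn, a rotation vector about the tool's x, y, z in degrees. In form: [[[grip, x, y, z, wx, wy, wz], ...]]. A call has exactly 8 rows; each row shifts and turns the pose as measured when the row begins, along the tool's axes as they then stand; what a row does not reach is not made up. A row lasts 1/10 s, in which the tool goes at most 50 mm and 8.59 degrees, less where a joint would pass 70% of its speed; a pose out of reach is approached as far as the arm can. A call is refused whole if a number of a shift passes 5 or a number of a turn 8.59, either way. A call with a gripper value outside its range is refused whole. The fingers move at their own pace and stop on an object; FORCE is the grip in N (left out, the last holds). Time passes only in rows, so rows that do not move let the fingers close, or fill a call up. It gives the time, the measured TCP pose, the force and the opening at its end, in the units of the state.
- readout.read_state(): the state, without advancing time (a new reading comes with each control period).
- optics.read_camera(name): name is "scene" or "side" or "wrist"; returns a dict with "frame" (480x640x3 uint8, red, green, blue), "depth" (480x640 float32, m along the optical axis (not along the pixel's ray), 0 where there is no reading), "intrinsics" (3x3 intrinsics, pixels), "R" (3x3) and "t" (3): a world point X has camera coordinates R X + t. Camera axes: x right, y down, z forward; pixel columns grow to the right and rows downward; lengths in m; the calibration is good to about 2 mm. A picture is of the moment at which its call begins.
- robot.close_job(): hands the job in, once; it reports no verdict.
The state is a dict: "t": time; "q": joint angles; "dq": joint speeds; "joint_torque": joint torques, N m; "tool_pos": TCP position; "orientation": TCP orientation; "force": force on the tool from outside, world axes, zero at the start; "wrist_torque": the same for the moment, N m; "opening": finger opening in m.
Only numpy, scipy, OpenCV 4.12 (cv2) and the standard library are available. Lean on these libraries where they do the work, as an engineer would, in place of code of your own. Each camera call takes 0.05 s, during which the arm holds its last target. There are 200 camera calls.

## Task

New incubator door parts have been unpacked on the shelf: gather all the packing pieces lying about (wood chocks, cork blocks, orange spacers) into the dustpan as one load, then take the pan by its grip to the scrap hopper, press the spring flap down with the pan's lip and, with the lip holding it open, tip the load through. Do not touch the hopper with the gripper itself; let the flap shut, and leave the empty pan lying level across both rails of its raised rest, lip either way. Leave the new parts (grey bumper, red handle, damper plate, ceramic sleeve) where they are.

Things in the scene. Friction and masses are not known exactly. Their poses are not given: they have to be found in the camera images.
- chock_a_mid (a point): packing piece: pale wood chock, a plain block 72 mm long (its own x) x 36 mm wide (y) x 28 mm tall (z), 20 to 40 g; the point is its centre, half-way up. To be scrapped. May be absent.
- chock_b_mid (a point): packing piece: pale wood chock, same as chock_a, a plain block 72 mm long (its own x) x 36 mm wide (y) x 28 mm tall (z), 20 to 40 g; the point is its centre, half-way up. To be scrapped. May be absent.
- cork_a_mid (a point): packing piece: brown cork block, a plain block 64 mm long (its own x) x 40 mm wide (y) x 26 mm tall (z), 20 to 40 g; the point is its centre, half-way up. To be scrapped. May be absent.
- cork_b_mid (a point): packing piece: brown cork block, same as cork_a, a plain block 64 mm long (its own x) x 40 mm wide (y) x 26 mm tall (z), 20 to 40 g; the point is its centre, half-way up. To be scrapped. May be absent.
- spacer_a_mid (a point): packing piece: orange plastic transit spacer, a plain block 68 mm long (its own x) x 34 mm wide (y) x 30 mm tall (z), 20 to 40 g; the point is its centre, half-way up. To be scrapped. May be absent.
- spacer_b_mid (a point): packing piece: orange plastic transit spacer, same as spacer_a, a plain block 68 mm long (its own x) x 34 mm wide (y) x 30 mm tall (z), 20 to 40 g; the point is its centre, half-way up. To be scrapped. May be absent.
- dustpan: teal sheet-metal dustpan, black grip, 0.26 kg. Origin: centre of its floor's underside; x to the open lip, z up out of the pan. Floor 176 (x) x 168 (y) mm, 4 mm thick; walls 4 mm thick, 50 mm high at the back (x = -88 mm), side walls falling to 30 mm at the lip, none at the lip. Empty it balances at x = -20 mm. It starts flat on the tiles, grip towards the robot.
- pan_grip (a point): where the dustpan's black grip is well held: x = -113.5, y = 0, z = +89.6 mm in the pan's frame; axes as the pan's. The grip is a flat-sided bar 18 mm wide (pan y), 26 mm thick, 95 mm long, rising from the back wall and leaning 30 degrees back from upright, away from the lip; its top end is 37 mm beyond this point. Pinch it across its 18 mm width; nothing stands beside it.
- pan_lip (a point): middle of the dustpan's open front lip, on its underside: x = +88 mm in the pan's frame; axes as the pan's.
- hopper: bench scrap hopper, fixed: blue-grey steel bin 240 x 240 mm, 190 mm tall, clear window on its far side. Origin: centre of its underside; x points roughly away from the robot. In the top an opening 206 mm wide (y -103 to +103 mm), x -108 to +24 mm, is closed by the flap; the rest of the top is fixed cover. Inside: an empty bin, 232 mm wide, 228 mm long, floor 6 mm up.
- flap_edge (a point): middle of the hinge line of the hopper's flap, at the edge of the opening nearest the robot, level with the hopper's top (190 mm up); axes as the hopper's. The hopper wall at this edge is 12 mm thick. The bare metal flap, 200 mm wide, 127 mm long, reaches from here in +x; its free edge is the far one.
- flap (a joint): angle of the hopper's spring flap: 0 = shut, level with the hopper's top; grows as its far edge is pushed down into the hopper, to 1.45 rad. A spring shuts it: 0.32 N m when shut, 0.5 N m at 1 rad (some 4 to 7 N pressing 70 mm from the hinge). The weight of all the pieces laid on it does not open it.
- rest_mid (a point): middle of the pan rest, fixed: two level chrome rails 12 mm thick, 190 mm long (along y), 80 mm apart (at x = -40 and +40 mm), on steel end plates. The point is midway between the rails at the height of their tops, 70 mm above the tiles; x points roughly away from the robot.
- bumper: new grey rubber bumper, 90 x 38 x 30 mm, lying among the packing pieces; keep it where it is; origin at the centre of its underside
- red_handle: new red plastic door handle, a D-shaped pull 170 mm long, 56 mm high; leave it where it is; origin at the centre of its underside
- damper: galvanized damper plate, 140 x 110 x 3 mm with one bent-up edge; leave it where it is; origin at the centre of its underside
- sleeve: white ceramic thermometer sleeve, 120 mm long, 26 mm thick with a square flange, lying on the damper plate; leave it where it is; origin at the centre of its underside
Mind the look-alikes: they are no part of the job. Leave any green, turquoise or yellow look-alike of the part that bears cork_b_mid alone.

How it is judged:
On the way, in this order (a step that is already met when the one before it is completed fails the run):
1. all the packing pieces that are there lie together in the dustpan (x of chock_a_mid in the frame of dustpan between -0.085 and 0.088 m and y of chock_a_mid in the frame of dustpan between -0.08 and 0.08 m and z of chock_a_mid in the frame of dustpan between 0 and 0.1 m and x of chock_b_mid in the frame of dustpan between -0.085 and 0.088 m and y of chock_b_mid in the frame of dustpan between -0.08 and 0.08 m and z of chock_b_mid in the frame of dustpan between 0 and 0.1 m and x of cork_a_mid in the frame of dustpan between -0.085 and 0.088 m and y of cork_a_mid in the frame of dustpan between -0.08 and 0.08 m and z of cork_a_mid in the frame of dustpan between 0 and 0.1 m and x of cork_b_mid in the frame of dustpan between -0.085 and 0.088 m and y of cork_b_mid in the frame of dustpan between -0.08 and 0.08 m and z of cork_b_mid in the frame of dustpan between 0 and 0.1 m and x of spacer_a_mid in the frame of dustpan between -0.085 and 0.088 m and y of spacer_a_mid in the frame of dustpan between -0.08 and 0.08 m and z of spacer_a_mid in the frame of dustpan between 0 and 0.1 m and x of spacer_b_mid in the frame of dustpan between -0.085 and 0.088 m and y of spacer_b_mid in the frame of dustpan between -0.08 and 0.08 m and z of spacer_b_mid in the frame of dustpan between 0 and 0.1 m), for 0.2 s.
2. the whole load has gone through while the dustpan holds the flap open (by more than 0.5 rad) (x of chock_a_mid in the frame of hopper between -0.12 and 0.12 m and y of chock_a_mid in the frame of hopper between -0.12 and 0.12 m and z of chock_a_mid in the frame of hopper between 0 and 0.165 m and x of chock_b_mid in the frame of hopper between -0.12 and 0.12 m and y of chock_b_mid in the frame of hopper between -0.12 and 0.12 m and z of chock_b_mid in the frame of hopper between 0 and 0.165 m and x of cork_a_mid in the frame of hopper between -0.12 and 0.12 m and y of cork_a_mid in the frame of hopper between -0.12 and 0.12 m and z of cork_a_mid in the frame of hopper between 0 and 0.165 m and x of cork_b_mid in the frame of hopper between -0.12 and 0.12 m and y of cork_b_mid in the frame of hopper between -0.12 and 0.12 m and z of cork_b_mid in the frame of hopper between 0 and 0.165 m and x of spacer_a_mid in the frame of hopper between -0.12 and 0.12 m and y of spacer_a_mid in the frame of hopper between -0.12 and 0.12 m and z of spacer_a_mid in the frame of hopper between 0 and 0.165 m and x of spacer_b_mid in the frame of hopper between -0.12 and 0.12 m and y of spacer_b_mid in the frame of hopper between -0.12 and 0.12 m and z of spacer_b_mid in the frame of hopper between 0 and 0.165 m and value of joint flap above 0.5 rad and contact force between dustpan and hopper above 0.3 N), for 0.2 s.
At the end, for the whole second after the job is handed in: every packing piece lies inside the hopper below its flap, the flap is shut (under 0.08 rad), and the empty dustpan lies still and level (within 0.07 rad) on the rails of its rest, its floor's centre within 65 mm of the rest's middle (x of chock_a_mid in the frame of hopper between -0.12 and 0.12 m and y of chock_a_mid in the frame of hopper between -0.12 and 0.12 m and z of chock_a_mid in the frame of hopper between 0 and 0.165 m and x of chock_b_mid in the frame of hopper between -0.12 and 0.12 m and y of chock_b_mid in the frame of hopper between -0.12 and 0.12 m and z of chock_b_mid in the frame of hopper between 0 and 0.165 m and x of cork_a_mid in the frame of hopper between -0.12 and 0.12 m and y of cork_a_mid in the frame of hopper between -0.12 and 0.12 m and z of cork_a_mid in the frame of hopper between 0 and 0.165 m and x of cork_b_mid in the frame of hopper between -0.12 and 0.12 m and y of cork_b_mid in the frame of hopper between -0.12 and 0.12 m and z of cork_b_mid in the frame of hopper between 0 and 0.165 m and x of spacer_a_mid in the frame of hopper between -0.12 and 0.12 m and y of spacer_a_mid in the frame of hopper between -0.12 and 0.12 m and z of spacer_a_mid in the frame of hopper between 0 and 0.165 m and x of spacer_b_mid in the frame of hopper between -0.12 and 0.12 m and y of spacer_b_mid in the frame of hopper between -0.12 and 0.12 m and z of spacer_b_mid in the frame of hopper between 0 and 0.165 m and value of joint flap below 0.08 rad and horizontal distance between dustpan and rest_mid below 0.065 m and z of dustpan in the frame of rest_mid between -0.006 and 0.008 m and angle between dustpan's own z axis and vertical below 0.07 rad and linear speed of dustpan below 0.02 m/s); the robot touches nothing.
It fails at once if the bumper among the pieces is moved by more than 30 mm (distance of bumper from where it was at the start of the episode above 0.03 m).
It fails at once if the red handle, damper plate or sleeve is moved by more than 30 mm (distance of any of red_handle, damper, sleeve from where it was at the start of the episode above 0.03 m).
It fails at once if the gripper's fingers press on the hopper or its flap (over 2 N) (contact force between the fingers and hopper above 2 N).
Of chock_a, chock_b, cork_a, cork_b, spacer_a, spacer_b only 4 to 6 are there at a start; the rules pass over those that are not, and their reading is None.
At some moment in a run one of chock_a, chock_b, cork_a, cork_b, spacer_a, spacer_b may be knocked a few centimetres aside while the robot is not near it.
It also fails if it takes over 210 s, if anything falls off the work surface, if the arm or the gripper's body presses on something with over 40 N, if the wrist force passes 120 N, or if a joint passes its speed limit or range.

## Working session

There is one attempt and no reset: what is moved stays moved. The work goes in short steps, Python scripts to look and compute and a shell command to move; the robot and the scene stay as the last step left them, time stands still between calls to the robot, and variables do not carry over. Pictures are saved under pics/ and viewed, about 12 in all and at most 16, crops included, and the job is handed in when it is done.

```bash
ls; mkdir -p pics
cat > h.py <<'E'
import numpy as np, cv2
from plant import readout, optics, robot
from scipy.spatial.transform import Rotation as Rn
def cam(n): return optics.read_camera(n)
def save(c,name,box=None,scale=1):
    f=c["frame"]
    if box: x0,y0,x1,y1=box; f=f[y0:y1,x0:x1]
    if scale!=1: f=cv2.resize(f,None,fx=scale,fy=scale,interpolation=cv2.INTER_CUBIC)
    cv2.imwrite("pics/"+name+".png",f[...,::-1])
def world(c):
    d=c["depth"]; K=c["intrinsics"]; v,u=np.mgrid[:d.shape[0],:d.shape[1]]
    P=np.stack([(u-K[0,2])/K[0,0]*d,(v-K[1,2])/K[1,1]*d,d],-1)
    W=(P-np.array(c["t"]))@np.array(c["R"]); W[d==0]=np.nan
    return W
def proj(c,X):
    p=np.array(c["K"] if "K" in c else c["intrinsics"])@(np.array(c["R"])@np.array(X)+np.array(c["t"])); return p[:2]/p[2]
def st():
    s=readout.read_state(); R=Rn.from_rotvec(s["orientation"]).as_matrix(); return s,np.array(s["tool_pos"]),R
E
python3 - <<'E'
from h import *
a=cam("scene"); b=cam("side"); 
for n,c in(("scene",a),("side",b)):
    save(c,n+"0"); print(n,c["intrinsics"][0][0],np.round(-np.array(c["R"]).T@c["t"],3)); np.savez(n+"0",**c)
s,p,R=st(); print(s["t"],p,R.round(3),s["opening"])
E
```

```text
pics
scene 580.1462030944222 [ 0.987 -0.57   1.225]
side 573.437941241866 [0.191 0.804 1.163]
0.1 [ 0.16562696 -0.5761807   0.22869716] [[ 0.276 -0.     0.961]
 [-0.961  0.002  0.276]
 [-0.002 -1.     0.   ]] 0.09271669156370846
```

View pics/scene0.png

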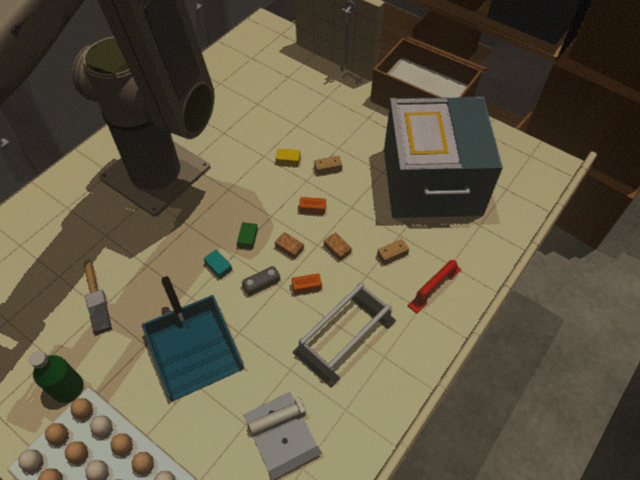

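View pics/side0.png

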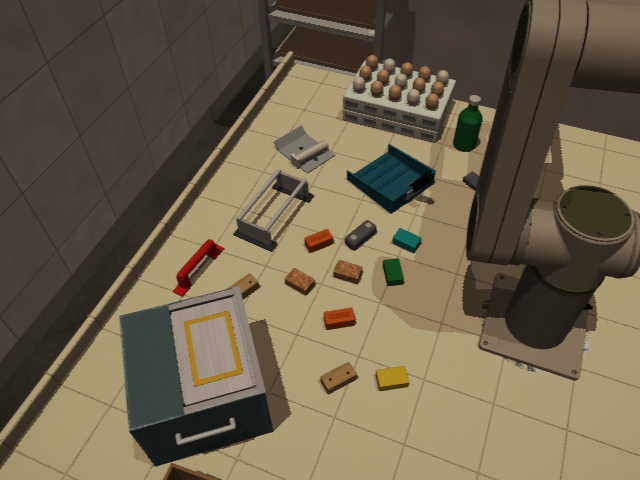

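Scene view: wood chocks at (328,165) and (393,251); corks at (289,244), (337,245); orange spacers at (312,205), (307,283). Look-alikes to leave: yellow (288,157), green (247,236), turquoise (218,263). The bumper is at (262,280), pan at (192,345) and rest at (345,333). The hopper is at (440,155), handle at (436,287) and damper with sleeve at (282,435). All six pieces are present.

```bash
cat > m.py <<'E'
from h import *
SEED={"chockF":(328,165),"chockN":(393,251),"corkL":(289,244),"corkR":(337,245),"spF":(312,205),"spN":(307,283),"yellow":(288,157),"green":(247,236),"turq":(218,263),"bumper":(262,280)}
def blobs(c,zlo=.012,zhi=.05):
    W=world(c); m=((W[...,2]>zlo)&(W[...,2]<zhi)).astype(np.uint8)
    n,l,s,ce=cv2.connectedComponentsWithStats(m,connectivity=4); out=[]
    for i in range(1,n):
        if s[i,4]<60: continue
        P=W[l==i]; t=np.nanpercentile(P[:,2],80); Q=P[P[:,2]>t-.006]
        (x,y),(w,h),a=cv2.minAreaRect((Q[:,:2]*1000).astype(np.float32))
        if w<h: w,h,a=h,w,a+90
        out.append((ce[i].round(),x/1000,y/1000,t,w,h,(a+90)%180-90,np.median(c["frame"][l==i],0)))
    return out
E
python3 - <<'E'
from m import *
for n in("scene","side"):
    c=dict(np.load(n+"0.npz")); print(n)
    for b in blobs(c):
        if b[4]<130: print(b[0],"xy %.3f %.3f top %.3f  %.0fx%.0f ang %.0f"%b[1:7],b[7])
c=dict(np.load("scene0.npz")); W=world(c)
for u,v in [(192,345),(171,290),(165,280),(215,299),(147,327),(242,364),(170,398),(395,101),(450,99),(456,165),(400,163),(359,290),(390,312),(300,340),(335,372)]: print((u,v),W[v,u].round(3))
E
```

```text
scene
[584.   5.] xy 0.651 1.385 top 0.041  32x24 ang 6 [12. 11. 11.]
[380.  98.] xy 0.348 0.588 top 0.042  63x12 ang 6 [44. 34. 23.]
[287. 156.] xy 0.267 0.251 top 0.029  65x46 ang 33 [160. 131.  17.]
[195. 167.] xy 0.081 0.074 top 0.016  61x58 ang -7 [105.5  92.5  73. ]
[327. 164.] xy 0.374 0.292 top 0.030  72x44 ang 52 [129.   96.   54.5]
[312. 205.] xy 0.424 0.155 top 0.032  66x41 ang 34 [139.  61.  22.]
[246. 235.] xy 0.348 -0.016 top 0.029  66x41 ang -63 [36. 77. 32.]
[289. 245.] xy 0.451 0.023 top 0.028  64x42 ang 3 [125.  84.  47.]
[337. 246.] xy 0.549 0.093 top 0.029  65x42 ang -14 [126.  84.  47.]
[392. 251.] xy 0.670 0.161 top 0.030  73x39 ang 64 [130.  97.  54.]
[217. 263.] xy 0.345 -0.124 top 0.029  67x41 ang -13 [ 30. 100.  90.]
[260. 280.] xy 0.461 -0.097 top 0.032  86x38 ang 67 [74. 69. 62.]
[306. 283.] xy 0.553 -0.039 top 0.033  68x37 ang 46 [141.5  64.   22. ]
[368. 302.] xy 0.706 0.005 top 0.042  69x4 ang -9 [52. 48. 41.]
[420. 299.] xy 0.795 0.083 top 0.044  26x14 ang 18 [63.  34.  23.5]
[231. 341.] xy 0.511 -0.258 top 0.044  114x7 ang -27 [33. 61. 65.]
[315. 362.
[... 1740 characters left out ...]
4.]
[571. 368.] xy -0.087 0.088 top 0.015  45x29 ang -56 [128. 111.  87.]
[338. 377.] xy 0.373 0.295 top 0.031  72x37 ang 53 [138. 101.  59.]
[392. 377.] xy 0.266 0.254 top 0.028  64x42 ang 30 [173. 139.  31.]
(192, 345) [ 0.439 -0.313  0.003]
(171, 290) [ 0.361 -0.269  0.112]
(165, 280) [ 0.342 -0.263  0.128]
(215, 299) [ 0.4   -0.194  0.001]
(147, 327) [ 0.343 -0.348  0.037]
(242, 364) [ 0.568 -0.285  0.03 ]
(170, 398) [ 0.493 -0.432  0.021]
(395, 101) [0.473 0.445 0.193]
(450, 99) [0.581 0.537 0.192]
(456, 165) [0.703 0.351 0.191]
(400, 163) [0.597 0.273 0.196]
(359, 290) [0.677 0.001 0.064]
(390, 312) [0.762 0.001 0.054]
(300, 340) [ 0.646 -0.179  0.069]
(335, 372) [ 0.733 -0.167 -0.006]
```

Run:
```python
from h import *
def rect(P):
    (x,y),(w,h),a=cv2.minAreaRect((P*1000).astype(np.float32)); return round(x),round(y),round(w),round(h),round(a,1)
al={}
for n in("scene","side"):
    c=dict(np.load(n+"0.npz")); W=world(c); X,Y,Z=W[...,0],W[...,1],W[...,2]
    hsv=cv2.cvtColor(c["frame"],cv2.COLOR_RGB2HSV); 
    def big(m,k=3):
        m=cv2.morphologyEx(m.astype(np.uint8),cv2.MORPH_OPEN,np.ones((k,k))) if k else m.astype(np.uint8)
        N,l,s,_=cv2.connectedComponentsWithStats(m); return l==1+np.argmax(s[1:,4])
    hop=big((Z>.183)&(Z<.205)&(X>.35)&(X<.9)&(Y>.15)&(Y<.8)); print(n,"hop",rect(W[hop][:,:2]))
    teal=(X>.25)&(X<.65)&(Y>-.5)&(Y<-.16)&(hsv[...,0]>85)&(hsv[...,0]<110)&(hsv[...,1]>90)
    P=W[big(teal)]; print("pan",rect(P[:,:2]),rect(P[P[:,2]>.02][:,:2]),np.percentile(P[:,2],[5,50,95]).round(3))
    r=(Z>.055)&(Z<.085)&(X>.58)&(X<.85)&(Y>-.26)&(Y<.1); print("rest",rect(W[r][:,:2]),np.percentile(Z[r],95))
    g=(Z>.06)&(Z<.2)&(X>.2)&(X<.42)&(Y>-.36)&(Y<-.15); P=W[g]
    for lo,hi in((.06,.08),(.08,.1),(.1,.12),(.12,.14)): q=P[(P[:,2]>lo)&(P[:,2]<hi)]; print("grip",lo,np.median(q,0).round(3),len(q))
```

```text
scene hop (625, 427, 244, 249, 38.5)
pan (451, -325, 157, 175, 63.2) (424, -397, 4, 156, 63.1) [0.001 0.005 0.01 ]
rest (712, -41, 307, 120, 77.5) 0.07373242874402341
grip 0.06 [ 0.373 -0.281  0.069] 76
grip 0.08 [ 0.363 -0.275  0.089] 73
grip 0.1 [ 0.352 -0.269  0.111] 92
grip 0.12 [ 0.343 -0.264  0.124] 54
side hop (625, 427, 242, 245, 38.4)
pan (436, -311, 176, 219, 62.6) (433, -309, 176, 212, 62.6) [0.002 0.009 0.048]
rest (708, -39, 310, 117, 76.6) 0.07475207688926967
grip 0.06 [ 0.364 -0.267  0.07 ] 47
grip 0.08 [ 0.356 -0.262  0.088] 47
grip 0.1 [ 0.342 -0.257  0.111] 65
grip 0.12 [ 0.337 -0.258  0.125] 44
```

```bash
python3 -m creep '[[[0,5,0,0,0,0,0],[0,0,0,5,0,0,0],[0,0,0,0,0,8,0],[0,0,0,0,0,0,0],[0,0,-1,0,0,0,0],[0,0,0,0,0,0,0],[0,0,0,0,0,0,0],[0,0,0,0,0,0,0]]]' 20; python3 -c "
from h import *
s,p,R=st(); print(s['t'],s['q'],p,R.round(3))"
```

```text
t: 0.9
tool_pos: [0.2252, -0.6056, 0.2259]
orientation: [-1.259, 1.118, -1.083]
force: [0.2, -0.2, 0.4]
opening: 0.0929
0.9 [-1.29436780e+00  2.81078670e-01  1.32388162e+00  5.33723817e-04
  1.56185117e+00  1.32736511e-01] [ 0.22523802 -0.60563775  0.22590819] [[ 0.143 -0.006  0.99 ]
 [-0.989  0.024  0.143]
 [-0.025 -1.    -0.003]]
```

```bash
cat > plan.py <<'E'
# python3 plan.py x y z jawyaw : turn (tool deg) to make first, then shift (cm) in the axes after that turn
import sys; from h import *
def tgt(x,y,z,a,tilt=0,R=None):
    a=np.radians(a); X=np.array([np.cos(a),np.sin(a),0]); Y=np.array([0,0,-1.]); return np.stack([X,Y,np.cross(X,Y)],1)
def show(p,Rt,name=""):
    s,p0,R=st(); w=np.degrees(Rn.from_matrix(R.T@Rt).as_rotvec()); d=np.array(p)-p0
    print(name,"t %.1f"%s["t"],"turn",w.round(1),"shift after turn",(Rt.T@d*100).round(2),"| now-axes",(R.T@d*100).round(2),"open %.3f F %s"%(s["opening"],np.round(s["force"],1)))
PAN=np.array([.450,-.323]); PY=-27.
def panxy(u,v):
    a=np.radians(PY); return PAN+np.array([u*np.cos(a)-v*np.sin(a),u*np.sin(a)+v*np.cos(a)])
if __name__=="__main__":
    x,y,z,a=map(float,sys.argv[1:5]); show((x,y,z),tgt(x,y,z,a))
E
python3 plan.py .5525 -.038 .12 -42
```

```text
t 0.9 turn [ -0.3 -39.8  -1.4] shift after turn [-13.66  10.59  64.08] | now-axes [-51.21  11.76  40.55] open 0.093 F [ 0.2 -0.2  0.4]
```

```bash
python3 -m creep '[[[0.2,0,0,0,0,-8,0],[0.2,0,0,0,0,-8,-1.4],[0.2,0,0,0,0,-8,0],[0.2,0,0,0,0,-8,0],[0.2,0,0,0,0,-8,0],[0.2,-3,0,5,0,0,0],[0.2,-3,0,5,0,0,0],[0.2,-3,0,5,0,0,0]]]' 20; python3 -m creep '[[[0.2,-3,0,5,0,0,0],[0.2,-2,0,5,0,0,0],[0.2,0,0,5,0,0,0],[0.2,0,0,5,0,0,0],[0.2,0,0,5,0,0,0],[0.2,0,0,5,0,0,0],[0.2,0,0,5,0,0,0],[0.2,0,0,5,0,0,0]]]';python3 plan.py .5525 -.038 .12 -42
```

```text
t: 1.7
tool_pos: [0.2449, -0.4567, 0.2246]
orientation: [-1.5, 0.548, -0.55]
force: [1.4, 0.5, 1.0]
opening: 0.0745
t: 2.5
tool_pos: [0.4595, -0.1279, 0.229]
orientation: [-1.504, 0.541, -0.564]
force: [-0.1, -1.4, -0.7]
opening: 0.0745
 t 2.5 turn [-0.   1.6  0.9] shift after turn [ 0.89 10.9  12.91] | now-axes [ 1.07 10.92 12.87] open 0.074 F [-0.1 -1.4 -0.7]
```

```bash
python3 -m creep '[[[0.2,0.3,3.5,4.4,0,1.6,0.9],[0.2,0.3,3.5,4.4,0,0,0],[0.2,0.3,3.5,4.2,0,0,0],[0.2,0,0,0,0,0,0],[0.2,0,0,0,0,0,0],[0.2,0,0,0,0,0,0],[0.2,0,0,0,0,0,0],[0.2,0,0,0,0,0,0]]]'; python3 plan.py .5525 -.038 .12 -42
python3 - <<'E'
from m import *
c=cam("wrist"); save(c,"w1"); 
for b in blobs(c): print(b[0],"xy %.3f %.3f top %.3f  %.0fx%.0f ang %.0f"%b[1:7],b[7])
E
```

```text
t: 3.3
tool_pos: [0.5486, -0.043, 0.1399]
orientation: [-1.493, 0.558, -0.58]
force: [-0.7, 0.2, 0.5]
opening: 0.075
 t 3.3 turn [-0.4  0.3  0.7] shift after turn [-0.05  1.99  0.64] | now-axes [-0.07  1.99  0.62] open 0.075 F [-0.7  0.2  0.5]
[202. 110.] xy 0.547 0.094 top 0.027  64x40 ang -13 [143.  99.  65.]
[396.  86.] xy 0.662 0.012 top 0.044  8x3 ang -89 [40. 38. 37.]
[ 28. 162.] xy 0.423 0.154 top 0.031  69x31 ang 34 [146.  61.  27.]
[326. 237.] xy 0.551 -0.038 top 0.031  68x34 ang 48 [148.  67.  30.]
[183. 262.] xy 0.449 0.024 top 0.027  65x40 ang 1 [118.  82.  53.]
[588. 250.] xy 0.699 -0.181 top 0.044  77x3 ang -7 [56. 54. 52.]
[522. 287.] xy 0.644 -0.175 top 0.041  13x4 ang 19 [42. 40. 39.]
[287. 336.] xy 0.463 -0.084 top 0.031  64x37 ang 67 [32. 31. 30.]
[636. 315.] xy 0.708 -0.281 top 0.019  21x8 ang 62 [59. 55. 51.]
[231. 437.] xy 0.344 -0.122 top 0.027  64x40 ang -11 [ 33. 112. 105.]
[408. 438.] xy 0.479 -0.241 top 0.030  73x4 ang -27 [11. 26. 30.]
```

View pics/w1.png

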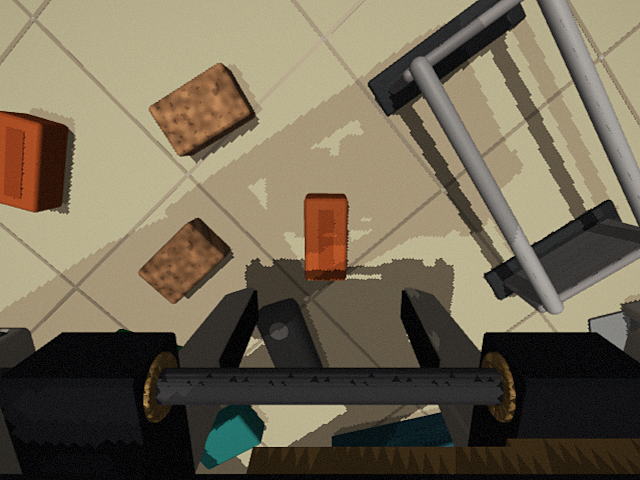

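Wrist view: the spacer sits at (326,237), centred between the fingers, and the bumper at (287,336) is well clear. Descending.

```bash
python3 -m creep '[[[0.2,0,4.2,0.5,0,0,0.7],[0.2,0,4.2,0,0,0,0],[0.2,0,3.7,0,0,0,0],[0.2,0,0,0,0,0,0],[0.2,0,0,0,0,0,0],[0.2,0,0,0,0,0,0],[0.2,0,0,0,0,0,0],[0.2,0,0,0,0,0,0]]]'; python3 plan.py .551 -.038 .016 -42
```

```text
t: 4.15
tool_pos: [0.5626, -0.0443, 0.0313]
orientation: [-1.483, 0.552, -0.592]
force: [0.6, 0.7, 0.0]
opening: 0.0743
 t 4.2 turn [-1.1  0.   1.1] shift after turn [-1.28  1.53 -0.31] | now-axes [-1.31  1.5  -0.34] open 0.074 F [0.6 0.7 0. ]
```

```bash
python3 -m creep '[[[0.2,-0.6,0,-0.15,-1.1,0,1.1],[0.2,-0.6,0,-0.15,0,0,0],[0.2,0,0.8,0,0,0,0],[0.2,0,0.7,0,0,0,0],[0.2,0,0,0,0,0,0],[1,0,0,0,0,0,0],[1,0,0,0,0,0,0],[1,0,0,0,0,0,0]]]' 20; python3 plan.py .551 -.038 .016 -42
```

```text
t: 4.95
tool_pos: [0.552, -0.0379, 0.0168]
orientation: [-1.494, 0.571, -0.574]
force: [-0.6, -0.1, -0.4]
opening: 0.055
 t 5.0 turn [-0.   0.1  0.1] shift after turn [-0.07  0.08 -0.08] | now-axes [-0.07  0.08 -0.08] open 0.055 F [-0.6 -0.1 -0.4]
```

```bash
python3 -m creep '[[[1,0,0,0,0,0,0],[1,0,0,0,0,0,0],[1,0,0,0,0,0,0],[1,0,-2.5,0,0,0,0],[1,0,-4,0,0,0,0],[1,0,-4,0,0,0,0],[1,0,0,0,0,-8,0],[1,0,0,0,0,-8,0]]]'
cat > slot.py <<'E'
import sys; from plan import *
u,v,z=map(float,sys.argv[1:4]); x,y=panxy(u/1000,v/1000); show((x,y,z),tgt(x,y,z,PY-90),"slot %.3f %.3f"%(x,y))
E
python3 slot.py 40 38 .11
```

```text
t: 5.75
tool_pos: [0.5508, -0.0379, 0.1252]
orientation: [-1.543, 0.351, -0.35]
force: [-0.7, 0.8, -0.0]
opening: 0.0343
slot 0.503 -0.307 t 5.8 turn [ 0.1 91.4  0. ] shift after turn [26.18  1.52  7.96] | now-axes [  7.33   1.54 -26.37] open 0.034 F [-0.7  0.8 -0. ]
```

```bash
python3 -m creep '[[[1,1.4,0,-4.6,0,0,0],[1,1.4,0,-4.6,0,0,0],[1,1.4,0,-4.6,0,0,0],[1,1.4,0,-4.6,0,0,0],[1,1.4,0,-4.6,0,0,0],[1,0.5,0,-3.2,0,8.4,0],[1,0,0,0,0,8.4,0],[1,0,0,0,0,8.4,0]]]';python3 -m creep '[[[1,0,0,0,0,8.4,0],[1,0,0,0,0,8.4,0],[1,0,0,0,0,8.4,0],[1,0,0,0,0,8.4,0],[1,0,0,0,0,8.4,0],[1,0,0,0,0,8.4,0],[1,0,0,0,0,8.4,0],[1,0,0,0,0,6,0]]]';python3 slot.py 40 38 .024
```

```text
t: 6.55
tool_pos: [0.5069, -0.3171, 0.1285]
orientation: [-1.459, 0.684, -0.694]
force: [-0.3, 0.5, -0.8]
opening: 0.0341
t: 7.35
tool_pos: [0.5058, -0.3186, 0.1282]
orientation: [-0.946, 1.541, -1.55]
force: [0.3, -0.1, -0.4]
opening: 0.0339
slot 0.503 -0.307 t 7.3 turn [-0.3  0.1  0. ] shift after turn [-0.88 10.42 -0.77] | now-axes [-0.88 10.42 -0.84] open 0.034 F [ 0.3 -0.1 -0.4]
```

```bash
python3 -m creep '[[[1,-0.8,0,-0.8,0,0,0],[1,0,2,0,0,0,0],[1,0,1.5,0,0,0,0],[1,0,0,0,0,0,0],[1,0,0,0,0,0,0],[1,0,0,0,0,0,0],[1,0,0,0,0,0,0],[1,0,0,0,0,0,0]]]';python3 slot.py 40 38 .024
python3 - <<'E'
from plan import *
c=cam("wrist"); save(c,"w2"); W=world(c)
for u,v in [(88,80),(88,-80),(88,0),(-84,80)]: print((u,v),proj(c,[*panxy(u/1000,v/1000),.004]).round())
E
```

```text
t: 8.15
tool_pos: [0.5026, -0.306, 0.094]
orientation: [-0.951, 1.533, -1.544]
force: [-0.1, -0.1, -0.4]
opening: 0.0339
slot 0.503 -0.307 t 8.2 turn [-0.4  0.6 -0. ] shift after turn [0.1  7.   0.09] | now-axes [0.11 7.   0.03] open 0.034 F [-0.1 -0.1 -0.4]
(88, 80) [269. 189.]
(88, -80) [499. 191.]
(88, 0) [384. 190.]
(-84, 80) [277. 396.]
```

View pics/w2.png

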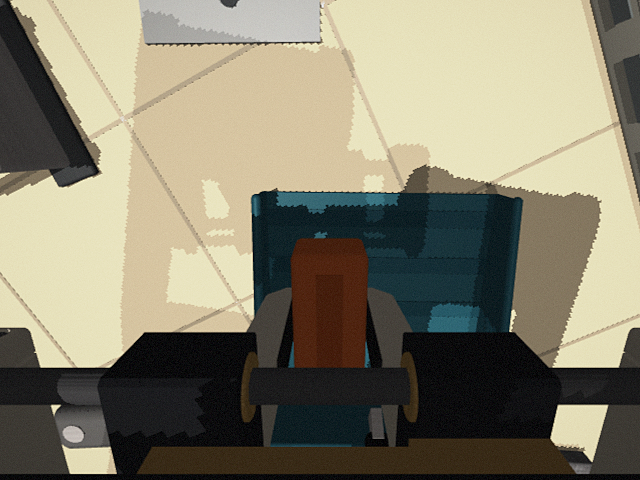

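Wrist view: spacer held, pan lip spans (252..522,192), which matches the predicted pan pose. Lowering into the slot.

```bash
python3 -m creep '[[[1,0.3,2,0,-0.4,0.6,0],[1,0,2,0,0,0,0],[1,0,1.6,0,0,0,0],[1,0,1,0,0,0,0],[1,0,0.3,0,0,0,0],[0.56,0,0,0,0,0,0],[0.56,0,0,0,0,0,0],[0.56,0,0,0,0,0,0]]]'; python3 slot.py 40 36 .024;python3 -m creep '[[[0.56,0,-2,0,0,0,0],[0.56,0,-3,0,0,0,0],[0.56,0,-4,0,0,0,0],[0.2,0,-1,0,0,-8.4,0],[0.2,0,0,0,0,-8.4,0],[0.2,0,0,0,0,-8.4,0],[0.2,0,0,0,0,-5,0],[0.2,0,0,0,0,0,0]]]'; python3 plan.py .45 .024 .13 -88
```

```text
t: 9.0
tool_pos: [0.5016, -0.3104, 0.0198]
orientation: [-0.946, 1.548, -1.55]
force: [1.2, 0.4, -0.0]
opening: 0.0404
slot 0.502 -0.309 t 9.0 turn [-0.1 -0.2  0. ] shift after turn [-0.13 -0.42 -0.02] | now-axes [-0.13 -0.42 -0.02] open 0.040 F [ 1.2  0.4 -0. ]
t: 9.8
tool_pos: [0.503, -0.3116, 0.1278]
orientation: [-1.241, 1.151, -1.164]
force: [-0.7, 0.2, 0.8]
opening: 0.073
 t 9.8 turn [-0.3  2.   0.3] shift after turn [-33.73  -0.22  -4.13] | now-axes [-33.85  -0.41  -2.94] open 0.073 F [-0.7  0.2  0.8]
```

```bash
python3 -m creep '[[[0.2,-4.8,0,-0.6,0,2,0],[0.2,-4.8,0,-0.6,0,0,0],[0.2,-4.8,0,-0.6,0,0,0],[0.2,-4.8,0,-0.6,0,0,0],[0.2,-4.8,0,-0.6,0,0,0],[0.2,-4.8,0,-0.6,0,0,0],[0.2,-4.2,0,-0.6,0,0,0],[0.2,0,0,0,0,0,0]]]'; python3 plan.py .45 .024 .016 -88;python3 - <<'E'
from m import *
for n in ("scene","wrist"):
  c=cam(n)
  print(n)
  for b in blobs(c): 
    if 30<b[5]<50 and 55<b[4]<90: print(b[0],"xy %.3f %.3f top %.3f  %.0fx%.0f ang %.0f"%b[1:7],b[7])
E
```

```text
t: 10.6
tool_pos: [0.4501, 0.026, 0.1263]
orientation: [-1.207, 1.196, -1.216]
force: [-0.4, 0.2, -0.6]
opening: 0.074
 t 10.6 turn [-0.6 -1.8  0.3] shift after turn [ 0.2  11.03 -0.02] | now-axes [ 0.14 11.03 -0.14] open 0.074 F [-0.4  0.2 -0.6]
scene
[329. 164.] xy 0.374 0.293 top 0.031  72x40 ang 52 [137. 103.  57.]
[247. 235.] xy 0.348 -0.016 top 0.028  67x41 ang -61 [30. 52. 25.]
[288. 244.] xy 0.452 0.024 top 0.028  68x41 ang 1 [72. 50. 31.]
[337. 246.] xy 0.550 0.093 top 0.028  65x42 ang -11 [114.5  76.5  44. ]
[392. 251.] xy 0.669 0.162 top 0.031  75x39 ang 64 [139. 104.  58.]
[217. 263.] xy 0.345 -0.124 top 0.028  66x40 ang -11 [29. 57. 50.]
[260. 280.] xy 0.462 -0.097 top 0.032  88x39 ang 66 [54. 51. 43.]
[212. 358.] xy 0.505 -0.312 top 0.037  70x34 ang -27 [154.5  66.   19. ]
wrist
[228. 117.] xy 0.547 0.094 top 0.027  64x40 ang -13 [126.  87.  57.]
[480. 241.] xy 0.458 -0.095 top 0.031  88x37 ang 67 [43. 42. 41.]
[326. 251.] xy 0.449 0.025 top 0.027  64x40 ang 1 [77. 53. 35.]
[160. 285.] xy 0.421 0.157 top 0.031  68x35 ang 32 [160.  71.  32.]
```

```bash
python3 -m creep '[[[0.2,0.1,3,0,-0.6,-1.8,0.3],[0.2,0,3,0,0,0,0],[0.2,0,2.5,0,0,0,0],[0.2,0,1.5,0,0,0,0],[0.2,0,0.5,0,0,0,0],[0.2,0,0.2,0,0,0,0],[0.2,0,0,0,0,0,0],[0.2,0,0,0,0,0,0]]]'; python3 plan.py .449 .025 .016 -89
```

```text
t: 11.5
tool_pos: [0.4575, 0.0101, 0.0198]
orientation: [-1.215, 1.189, -1.207]
force: [-0.8, 0.2, 0.6]
opening: 0.0741
 t 11.5 turn [-0.5 -0.1  0.4] shift after turn [-1.51  0.38 -0.82] | now-axes [-1.51  0.37 -0.83] open 0.074 F [-0.8  0.2  0.6]
```

```bash
python3 -m creep '[[[0.2,-0.8,0,-0.4,-0.5,0,0.4],[0.2,-0.7,0.2,-0.4,0,0,0],[0.2,0,0.2,0,0,0,0],[1,0,0,0,0,0,0],[1,0,0,0,0,0,0],[1,0,0,0,0,0,0],[1,0,0,0,0,0,0],[1,0,0,0,0,0,0]]]'; python3 plan.py .449 .025 .016 -89;python3 -m creep '[[[1,0,-1,0,0,0,0],[1,0,-3,0,0,0,0],[1,0,-4,0,0,0,0],[1,0,-3,0,0,0,0],[1,0,0,0,0,0,0],[1,0,0,0,0,0,0],[1,0,0,0,0,0,0],[1,0,0,0,0,0,0]]]'; python3 slot.py 40 -36 .024
```

```text
t: 12.3
tool_pos: [0.4507, 0.0266, 0.0181]
orientation: [-1.213, 1.195, -1.199]
force: [-0.1, -0.1, 1.0]
opening: 0.0401
 t 12.3 turn [-0.2 -0.1 -0. ] shift after turn [ 0.16  0.21 -0.17] | now-axes [ 0.16  0.21 -0.17] open 0.040 F [-0.1 -0.1  1. ]
t: 13.1
tool_pos: [0.4484, 0.0262, 0.1329]
orientation: [-1.215, 1.198, -1.198]
force: [-0.2, 0.0, -0.3]
opening: 0.0392
slot 0.469 -0.373 t 13.1 turn [-0.  27.9 -0.1] shift after turn [34.64 10.89 20.  ] | now-axes [39.98 10.86  1.47] open 0.039 F [-0.2  0.  -0.3]
```

```bash
python3 -m creep '[[[1,4.9,0,0.2,0,0,0],[1,4.9,0,0.2,0,0,0],[1,4.9,0,0.2,0,0,0],[1,4.9,0,0.2,0,0,0],[1,4.9,0,0.2,0,0,0],[1,4.9,0,0.2,0,0,0],[1,4.9,0,0.2,0,0,0],[1,4.9,0,0.2,0,0,0]]]';python3 -m creep '[[[1,0,1,0,0,8,0],[1,0,1,0,0,8,0],[1,0,1,0,0,8,0],[1,0,1,0,0,4,0],[1,0,0,0,0,0,0],[1,0,0,0,0,0,0],[1,0,0,0,0,0,0],[1,0,0,0,0,0,0]]]'; python3 slot.py 40 -36 .024
```

```text
t: 13.9
tool_pos: [0.4671, -0.3676, 0.119]
orientation: [-1.223, 1.204, -1.173]
force: [0.2, -0.6, -0.2]
opening: 0.0397
t: 14.7
tool_pos: [0.4598, -0.3712, 0.0664]
orientation: [-0.953, 1.586, -1.527]
force: [0.2, 0.2, -0.5]
opening: 0.0398
slot 0.469 -0.373 t 14.7 turn [ 1.9 -0.5 -0.5] shift after turn [-0.25  4.24  0.93] | now-axes [-0.23  4.21  1.07] open 0.040 F [ 0.2  0.2 -0.5]
```

```bash
python3 -m creep '[[[1,-0.4,0.5,0.5,1.9,-0.5,-0.5],[1,0,1,0.4,0,0,0],[1,0,1,0,0,0,0],[1,0,0.5,0,0,0,0],[1,0,0,0,0,0,0],[1,0,0,0,0,0,0],[1,0,0,0,0,0,0],[1,0,0,0,0,0,0]]]'; python3 slot.py 40 -34 .024
```

```text
t: 15.5
tool_pos: [0.4708, -0.373, 0.0362]
orientation: [-0.95, 1.544, -1.547]
force: [-0.1, -0.5, 0.3]
opening: 0.0397
slot 0.470 -0.371 t 15.5 turn [-0.1  0.1  0.1] shift after turn [-0.11  1.22 -0.12] | now-axes [-0.11  1.22 -0.12] open 0.040 F [-0.1 -0.5  0.3]
```

Lower, release, rise, then head for corkR at (.547,.094) with the jaw at -103.

```bash
python3 -m creep '[[[1,-0.1,0.5,-0.1,0,0,0],[1,0,0.5,0,0,0,0],[1,0,0,0,0,0,0],[0.5,0,0,0,0,0,0],[0.5,0,0,0,0,0,0],[0.5,0,0,0,0,0,0],[0.5,0,-2,0,0,0,0],[0.5,0,-3,0,0,0,0]]]'; python3 -m creep '[[[0.5,0,-3,0,0,0,0],[0.2,0,-2,0,0,-7,0],[0.2,0,-1,0,0,-7,0],[0.2,0,0,0,0,0,0],[0.2,0,0,0,0,0,0],[0.2,0,0,0,0,0,0],[0.2,0,0,0,0,0,0],[0.2,0,0,0,0,0,0]]]'; python3 plan.py .547 .094 .13 -103
```

```text
t: 16.3
tool_pos: [0.4676, -0.3691, 0.0719]
orientation: [-0.953, 1.552, -1.541]
force: [0.4, -0.9, -0.6]
opening: 0.0466
t: 17.1
tool_pos: [0.469, -0.3703, 0.1372]
orientation: [-1.095, 1.376, -1.373]
force: [0.1, 0.1, -1.5]
opening: 0.0744
 t 17.1 turn [0.1 0.  0. ] shift after turn [-47.     0.72  -2.85] | now-axes [-47.     0.72  -2.83] open 0.074 F [ 0.1  0.1 -1.5]
```

```bash
python3 -m creep '[[[0.2,-4.9,0,-0.3,0,0,0],[0.2,-4.9,0,-0.3,0,0,0],[0.2,-4.9,0,-0.3,0,0,0],[0.2,-4.9,0,-0.3,0,0,0],[0.2,-4.9,0,-0.3,0,0,0],[0.2,-4.9,0,-0.3,0,0,0],[0.2,-4.9,0,-0.3,0,0,0],[0.2,-4.9,0,-0.3,0,0,0]]]'; python3 -m creep '[[[0.2,-4.5,1,-0.3,0,0,0],[0.2,-3.6,2,-0.3,0,0,0],[0.2,0,2,0,0,0,0],[0.2,0,1,0,0,0,0],[0.2,0,0,0,0,0,0],[0.2,0,0,0,0,0,0],[0.2,0,0,0,0,0,0],[0.2,0,0,0,0,0,0]]]'; python3 plan.py .547 .094 .016 -103;python3 - <<'E'
from m import *
for n in ("scene","wrist"):
  c=cam(n)
  print(n)
  for b in blobs(c): 
    if 30<b[5]<50 and 55<b[4]<90: print(b[0],"xy %.3f %.3f top %.3f  %.0fx%.0f ang %.0f"%b[1:7],b[7])
E
```

```text
t: 17.9
tool_pos: [0.5332, 0.0207, 0.132]
orientation: [-1.089, 1.394, -1.383]
force: [1.1, 0.5, 0.5]
opening: 0.0745
t: 18.7
tool_pos: [0.5465, 0.1093, 0.0702]
orientation: [-1.089, 1.394, -1.382]
force: [-0.5, -0.0, -0.4]
opening: 0.0746
 t 18.7 turn [ 0.5 -1.  -0. ] shift after turn [1.48 5.42 0.39] | now-axes [1.48 5.42 0.46] open 0.075 F [-0.5 -0.  -0.4]
scene
[287. 156.] xy 0.267 0.251 top 0.028  63x47 ang 31 [171. 140.  10.]
[309. 202.] xy 0.422 0.159 top 0.033  69x38 ang 43 [145.  60.  16.]
[247. 235.] xy 0.349 -0.017 top 0.029  67x41 ang -62 [34. 81. 33.]
[338. 246.] xy 0.551 0.092 top 0.028  63x41 ang -12 [63. 45. 28.]
[392. 251.] xy 0.669 0.162 top 0.031  73x38 ang 64 [119.  89.  50.]
[217. 263.] xy 0.345 -0.124 top 0.028  66x40 ang -12 [ 30. 109.  99.]
[260. 280.] xy 0.462 -0.097 top 0.032  87x39 ang 67 [74. 70. 62.]
[212. 358.] xy 0.505 -0.312 top 0.037  69x34 ang -27 [158.  67.  19.]
[182. 371.] xy 0.472 -0.373 top 0.032  66x40 ang -27 [135.  89.  50.]
wrist
[175.  94.] xy 0.666 0.163 top 0.028  72x36 ang 64 [136. 106.  69.]
[351. 266.] xy 0.547 0.094 top 0.027  64x40 ang -13 [64. 45. 30.]
```

```bash
python3 -m creep '[[[0.2,0.8,0,0.2,0.5,-1,0],[0.2,0.7,1,0.2,0,0,0],[0.2,0,1.5,0,0,0,0],[0.2,0,1.5,0,0,0,0],[0.2,0,1,0,0,0,0],[0.2,0,0.3,0,0,0,0],[0.2,0,0,0,0,0,0],[0.2,0,0,0,0,0,0]]]'; python3 plan.py .547 .094 .016 -103
```

```text
t: 19.6
tool_pos: [0.5467, 0.091, 0.0123]
orientation: [-1.092, 1.374, -1.375]
force: [0.8, -0.1, 1.4]
opening: 0.0745
 t 19.6 turn [-0.1 -0.  -0. ] shift after turn [-0.3  -0.37 -0.04] | now-axes [-0.3  -0.37 -0.04] open 0.074 F [ 0.8 -0.1  1.4]
```

Now to slot (-40, +34).

```bash
python3 -m creep '[[[0.2,-0.3,-0.3,0,0,0,0],[1,0,0,0,0,0,0],[1,0,0,0,0,0,0],[1,0,0,0,0,0,0],[1,0,0,0,0,0,0],[1,0,0,0,0,0,0],[1,0,-1,0,0,0,0],[1,0,-3,0,0,0,0]]]'; python3 -m creep '[[[1,0,-4,0,0,0,0],[1,0,-3,0,0,0,0],[1,0,0,0,0,7,0],[1,0,0,0,0,7,0],[1,0,0,0,0,0,0],[1,0,0,0,0,0,0],[1,0,0,0,0,0,0],[1,0,0,0,0,0,0]]]'; python3 slot.py -38 34 .12
```

```text
t: 20.4
tool_pos: [0.5453, 0.0943, 0.0548]
orientation: [-1.096, 1.376, -1.373]
force: [0.3, -0.5, -0.5]
opening: 0.0399
t: 21.2
tool_pos: [0.5483, 0.0944, 0.1371]
orientation: [-0.943, 1.543, -1.548]
force: [0.4, -0.0, -0.7]
opening: 0.0398
slot 0.432 -0.275 t 21.2 turn [-0.3  0.  -0.2] shift after turn [38.25  1.71  6.39] | now-axes [38.26  1.61  6.35] open 0.040 F [ 0.4 -0.  -0.7]
```

```bash
python3 -m creep '[[[1,4.9,0,0.9,0,0,0],[1,4.9,0,0.9,0,0,0],[1,4.9,0,0.9,0,0,0],[1,4.9,0,0.9,0,0,0],[1,4.9,0,0.9,0,0,0],[1,4.9,0,0.9,0,0,0],[1,4.9,0,0.9,0,0,0],[1,4.4,0,0.5,0,0,0]]]'; python3 -m creep '[[[1,0,1,0,0,0,0],[1,0,2,0,0,0,0],[1,0,1.5,0,0,0,0],[1,0,0,0,0,0,0],[1,0,0,0,0,0,0],[1,0,0,0,0,0,0],[1,0,0,0,0,0,0],[1,0,0,0,0,0,0]]]'; python3 slot.py -38 34 .024
```

```text
t: 22.0
tool_pos: [0.434, -0.2834, 0.1334]
orientation: [-0.958, 1.529, -1.528]
force: [1.0, -1.3, -0.6]
opening: 0.0398
t: 22.8
tool_pos: [0.4322, -0.2871, 0.0872]
orientation: [-0.958, 1.531, -1.529]
force: [0.4, 0.7, -0.4]
opening: 0.0399
slot 0.432 -0.275 t 22.8 turn [-0.1  1.3 -0.2] shift after turn [-1.01  6.32 -0.59] | now-axes [-0.99  6.32 -0.57] open 0.040 F [ 0.4  0.7 -0.4]
```

```bash
python3 -m creep '[[[1,-0.6,0,-0.4,0,1.3,0],[1,-0.4,1,-0.2,0,0,0],[1,0,1.5,0,0,0,0],[1,0,1.5,0,0,0,0],[1,0,1,0,0,0,0],[1,0,0,0,0,0,0],[1,0,0,0,0,0,0],[1,0,0,0,0,0,0]]]'; python3 slot.py -38 34 .024
```

```text
t: 23.6
tool_pos: [0.4337, -0.2754, 0.0369]
orientation: [-0.944, 1.539, -1.546]
force: [-1.0, -0.7, 1.0]
opening: 0.0397
slot 0.432 -0.275 t 23.6 turn [-0.4  0.3 -0.2] shift after turn [ 0.11  1.29 -0.19] | now-axes [ 0.11  1.29 -0.2 ] open 0.040 F [-1.  -0.7  1. ]
```

```bash
python3 -m creep '[[[1,0.1,0.6,-0.1,0,0,0],[1,0,0.5,0,0,0,0],[1,0,0,0,0,0,0],[0.5,0,0,0,0,0,0],[0.5,0,0,0,0,0,0],[0.5,0,0,0,0,0,0],[0.5,0,-2,0,0,0,0],[0.5,0,-3,0,0,0,0]]]'; python3 -m creep '[[[0.5,0,-3,0,0,0,0],[0.2,0,-2,0,0,0,0],[0.2,-4.9,0,0,0,0,0],[0.2,-4.9,0,0,0,0,0],[0.2,-4.9,0,0,0,0,0],[0.2,-4.9,0,0,0,0,0],[0.2,-4.9,0,0,0,0,0],[0.2,-4.9,0,0,0,0,0]]]';python3 -m creep '[[[0.2,-4.9,0,0,0,-8.5,0],[0.2,0,0,0,0,-8.5,0],[0.2,0,0,0,0,-8.5,0],[0.2,0,0,0,0,-8.5,0],[0.2,0,0,0,0,-8.5,0],[0.2,0,0,0,0,-8.5,0],[0.2,0,0,0,0,-8.5,0],[0.2,0,0,0,0,-8.5,0]]]'; python3 plan.py .666 .163 .10 -26
```

```text
t: 24.4
tool_pos: [0.43, -0.2745, 0.0734]
orientation: [-0.946, 1.544, -1.542]
force: [-0.8, -0.5, -0.2]
opening: 0.0464
t: 25.2
tool_pos: [0.5688, -0.014, 0.1351]
orientation: [-0.931, 1.538, -1.562]
force: [0.4, -1.0, 0.8]
opening: 0.0741
t: 26.0
tool_pos: [0.5943, 0.04, 0.1359]
orientation: [-1.464, 0.646, -0.676]
force: [0.3, 1.0, -0.4]
opening: 0.0743
 t 26.0 turn [ -0.5 -22.5   1. ] shift after turn [ 1.06  3.59 14.2 ] | now-axes [-4.52  3.67 13.48] open 0.074 F [ 0.3  1.  -0.4]
```

```bash
python3 -m creep '[[[0.2,0,0,0,-0.5,-8,1],[0.2,0,0,0,0,-8,0],[0.2,0,0,0,0,-6.5,0],[0.2,0.3,1.2,4.8,0,0,0],[0.2,0.4,1.2,4.8,0,0,0],[0.2,0.4,1.2,4.6,0,0,0],[0.2,0,0,0,0,0,0],[0.2,0,0,0,0,0,0]]]'
python3 - <<'E'
from m import *
for n in ("scene","wrist"):
  c=cam(n)
  print(n)
  for b in blobs(c): 
    if 30<b[5]<50 and 55<b[4]<90: print(b[0],"xy %.3f %.3f top %.3f  %.0fx%.0f ang %.0f"%b[1:7],b[7])
E
python3 plan.py .666 .163 .016 -26
```

```text
t: 26.8
tool_pos: [0.6663, 0.1673, 0.098]
orientation: [-1.543, 0.34, -0.339]
force: [0.2, -0.0, 0.2]
opening: 0.0744
scene
[287. 156.] xy 0.266 0.252 top 0.028  64x47 ang 33 [170. 140.  16.]
[327. 164.] xy 0.374 0.292 top 0.030  72x42 ang 50 [136. 103.  58.]
[312. 205.] xy 0.424 0.156 top 0.033  68x39 ang 32 [124.  56.  20.]
[247. 235.] xy 0.348 -0.016 top 0.028  66x40 ang -61 [32. 52. 25.]
[392. 251.] xy 0.669 0.161 top 0.031  71x38 ang 65 [79. 59. 37.]
[217. 263.] xy 0.346 -0.124 top 0.028  68x40 ang -11 [ 30. 109.  98.]
[260. 280.] xy 0.461 -0.098 top 0.032  88x39 ang 67 [78. 73. 66.]
[182. 371.] xy 0.471 -0.373 top 0.033  67x40 ang -27 [134.  88.  50.]
wrist
[334. 263.] xy 0.667 0.163 top 0.029  72x36 ang 64 [144. 112.  74.]
 t 26.9 turn [-0.   1.1 -0.1] shift after turn [ 0.17  8.24 -0.3 ] | now-axes [ 0.17  8.24 -0.31] open 0.074 F [ 0.  -0.5 -0.3]
```

```bash
python3 -m creep '[[[0.2,0.2,1,-0.3,0,1,0],[0.2,0,2,0,0,0,0],[0.2,0,2,0,0,0,0],[0.2,0,1.5,0,0,0,0],[0.2,0,0.8,0,0,0,0],[0.2,0,0.2,0,0,0,0],[0.2,0,0,0,0,0,0],[0.2,0,0,0,0,0,0]]]'; python3 plan.py .667 .163 .016 -26
```

```text
t: 27.7
tool_pos: [0.6685, 0.1552, 0.0257]
orientation: [-1.537, 0.358, -0.369]
force: [0.2, -0.6, 0.7]
opening: 0.0743
 t 27.7 turn [-0.3 -0.6  0.3] shift after turn [-0.48  0.97  0.63] | now-axes [-0.49  0.97  0.63] open 0.074 F [ 0.2 -0.6  0.7]
```

```bash
python3 -m creep '[[[0.2,-0.4,0.4,0.6,0,-0.6,0],[0.2,0,0.5,0,0,0,0],[1,0,0,0,0,0,0],[1,0,0,0,0,0,0],[1,0,0,0,0,0,0],[1,0,0,0,0,0,0],[1,0,0,0,0,0,0],[1,0,-1,0,0,0,0]]]'; python3 -m creep '[[[1,0,-3,0,0,0,0],[1,0,-4,0,0,0,0],[1,0,-3,0,0,0,0],[1,0,0,0,0,8.5,0],[1,0,0,0,0,8.5,0],[1,0,0,0,0,8.5,0],[1,0,0,0,0,8.5,0],[1,0,0,0,0,8.5,0]]]';  python3 -m creep '[[[1,0,0,0,0,8.5,0],[1,0,0,0,0,8.5,0],[1,0,0,0,0,8.5,0],[1,0,0,0,0,8.5,0],[1,0,0,0,0,8.5,0],[1,0,0,0,0,6,0],[1,0,0,0,0,0,0],[1,0,0,0,0,0,0]]]'; python3 slot.py -38 -34 .12
```

```text
t: 28.5
tool_pos: [0.6679, 0.1637, 0.0271]
orientation: [-1.538, 0.348, -0.36]
force: [0.0, 0.2, -2.1]
opening: 0.0358
t: 29.3
tool_pos: [0.6691, 0.1634, 0.141]
orientation: [-1.349, 0.925, -0.944]
force: [1.1, -0.9, -1.4]
opening: 0.0358
t: 30.1
tool_pos: [0.6705, 0.163, 0.1489]
orientation: [-0.911, 1.55, -1.565]
force: [-0.4, -0.1, -0.5]
opening: 0.0361
slot 0.401 -0.336 t 30.1 turn [-1.  -1.3 -0.8] shift after turn [56.71  2.89 -1.38] | now-axes [56.76  2.11 -0.1 ] open 0.036 F [-0.4 -0.1 -0.5]
```

```bash
python3 -m creep '[[[1,4.9,0,0,-1,-1.3,-0.8],[1,4.9,0,-0.2,0,0,0],[1,4.9,0,-0.2,0,0,0],[1,4.9,0,-0.2,0,0,0],[1,4.9,0,-0.2,0,0,0],[1,4.9,0,-0.2,0,0,0],[1,4.9,0,-0.2,0,0,0],[1,4.9,0,0,0,0,0]]]'; python3 -m creep '[[[1,4.9,0,0,0,0,0],[1,4.9,0,0,0,0,0],[1,4.5,0,0,0,0,0],[1,2,1,0,0,0,0],[1,0,1,0,0,0,0],[1,0,1,0,0,0,0],[1,0,0,0,0,0,0],[1,0,0,0,0,0,0]]]'; python3 slot.py -38 -34 .024
```

```text
t: 30.9
tool_pos: [0.483, -0.1856, 0.1504]
orientation: [-0.966, 1.517, -1.524]
force: [1.2, -0.9, -0.1]
opening: 0.0358
t: 31.7
tool_pos: [0.4106, -0.342, 0.1224]
orientation: [-0.974, 1.502, -1.519]
force: [-1.0, 0.2, -1.4]
opening: 0.0357
slot 0.401 -0.336 t 31.7 turn [-0.7  2.9  0. ] shift after turn [-0.08  9.84 -1.16] | now-axes [-0.15  9.83 -1.26] open 0.036 F [-1.   0.2 -1.4]
```

```bash
python3 -m creep '[[[1,-0.2,0,-0.8,-0.7,2.9,0],[1,0,2,-0.4,0,0,0],[1,0,2,0,0,0,0],[1,0,2,0,0,0,0],[1,0,1,0,0,0,0],[1,0,0,0,0,0,0],[1,0,0,0,0,0,0],[1,0,0,0,0,0,0]]]'; python3 slot.py -38 -34 .024
```

```text
t: 32.5
tool_pos: [0.4072, -0.3298, 0.055]
orientation: [-0.954, 1.534, -1.542]
force: [-0.2, -0.0, 0.3]
opening: 0.0356
slot 0.401 -0.336 t 32.5 turn [-0.3  0.7  0.1] shift after turn [ 0.85  3.1  -0.29] | now-axes [ 0.85  3.1  -0.32] open 0.036 F [-0.2 -0.   0.3]
```

```bash
python3 -m creep '[[[1,0.5,0.5,-0.2,0,0.7,0],[1,0.4,1,-0.1,0,0,0],[1,0,1,0,0,0,0],[1,0,0.5,0,0,0,0],[1,0,0,0,0,0,0],[0.55,0,0,0,0,0,0],[0.55,0,0,0,0,0,0],[0.55,0,0,0,0,0,0]]]'; python3 slot.py -38 -34 .024;  python3 -m creep '[[[0.55,0,-1.5,0,0,0,0],[0.55,0,-3,0,0,0,0],[0.4,0,-3,0,0,0,0],[0.2,0,-2,0,0,0,0],[0.2,-4.9,-1,0,0,0,0],[0.2,-4.9,0,0,0,0,0],[0.2,-4.9,0,0,0,0,0],[0.2,-4.9,0,0,0,0,0]]]';python3 plan.py .422 .157 .13 -57
```

```text
t: 33.3
tool_pos: [0.4009, -0.3386, 0.0244]
orientation: [-0.945, 1.541, -1.554]
force: [-0.0, 0.8, -0.2]
opening: 0.0416
slot 0.401 -0.336 t 33.3 turn [-0.4 -0.1  0.1] shift after turn [-0.22  0.04 -0.13] | now-axes [-0.22  0.03 -0.13] open 0.042 F [-0.   0.8 -0.2]
t: 34.1
tool_pos: [0.4927, -0.1664, 0.1457]
orientation: [-0.932, 1.536, -1.572]
force: [1.0, -0.2, -0.4]
opening: 0.0742
 t 34.1 turn [ -1.  -60.7   0.8] shift after turn [-30.97   1.57  11.68] | now-axes [-25.35   1.02 -21.32] open 0.074 F [ 1.  -0.2 -0.4]
```

```bash
python3 -m creep '[[[0.2,-4.2,0,-3.5,0,0,0],[0.2,-4.2,0,-3.5,0,0,0],[0.2,-4.2,0,-3.5,0,0,0],[0.2,-4.2,0,-3.5,0,0,0],[0.2,-4.2,0,-3.5,0,0,0],[0.2,-4.2,0,-3.6,0,0,0],[0.2,0,0,0,0,-8.5,0],[0.2,0,0,0,0,-8.5,0]]]';python3 -m creep '[[[0.2,0,0,0,0,-8.5,0],[0.2,0,0,0,0,-8.5,0],[0.2,0,0,0,0,-8.5,0],[0.2,0,0,0,0,-8.5,0],[0.2,0,0,0,0,-8.5,0],[0.2,0,0,0,0,0,0],[0.2,0,0,0,0,0,0],[0.2,0,0,0,0,0,0]]]';python3 - <<'E'
from m import *
for n in ("scene","wrist"):
  c=cam(n)
  print(n)
  for b in blobs(c): 
    if 30<b[5]<50 and 55<b[4]<90: print(b[0],"xy %.3f %.3f top %.3f  %.0fx%.0f ang %.0f"%b[1:7],b[7])
E
python3 plan.py .422 .157 .016 -57
```

```text
t: 34.9
tool_pos: [0.4315, 0.136, 0.1532]
orientation: [-1.099, 1.306, -1.361]
force: [0.9, -0.5, -0.2]
opening: 0.0748
t: 35.7
tool_pos: [0.4335, 0.139, 0.1649]
orientation: [-1.407, 0.743, -0.819]
force: [0.1, -0.0, -0.3]
opening: 0.0744
scene
[141. 200.] xy 0.047 -0.094 top 0.016  65x38 ang 9 [58. 50. 39.]
[312. 205.] xy 0.423 0.156 top 0.033  66x38 ang 35 [95.5 47.  19. ]
[246. 235.] xy 0.348 -0.016 top 0.029  68x40 ang -62 [31. 49. 24.]
[217. 263.] xy 0.346 -0.124 top 0.028  65x42 ang -12 [ 30. 102.  91.]
[260. 280.] xy 0.461 -0.097 top 0.032  90x38 ang 66 [73. 69. 62.]
wrist
[129. 207.] xy 0.371 0.294 top 0.029  72x37 ang 51 [135. 104.  68.]
[298. 242.] xy 0.421 0.158 top 0.031  67x33 ang 32 [127.  57.  25.]
 t 35.8 turn [-2.1 -0.5  1.9] shift after turn [-2.13 14.86  0.02] | now-axes [-2.62 14.78 -0.55] open 0.074 F [-0.5  0.3 -0.9]
```

```bash
python3 -m creep '[[[0.2,0,0,0,-2.1,-0.5,1.9],[0.2,-1.1,2,0,0,0,0],[0.2,-1.1,3,0,0,0,0],[0.2,0,3,0,0,0,0],[0.2,0,2,0,0,0,0],[0.2,0,0,0,0,0,0],[0.2,0,0,0,0,0,0],[0.2,0,0,0,0,0,0]]]';python3 plan.py .421 .158 .016 -58
```

```text
t: 36.6
tool_pos: [0.4225, 0.1583, 0.0642]
orientation: [-1.423, 0.784, -0.785]
force: [-0.0, -0.2, 0.1]
opening: 0.0744
 t 36.6 turn [-0.1  0.3 -0. ] shift after turn [-0.05  4.82 -0.14] | now-axes [-0.05  4.82 -0.15] open 0.074 F [-0.  -0.2  0.1]
```

```bash
python3 -m creep '[[[0.2,0,1,-0.1,0,0,0],[0.2,0,1.5,0,0,0,0],[0.2,0,1.2,0,0,0,0],[0.2,0,0.8,0,0,0,0],[0.2,0,0.3,0,0,0,0],[0.2,0,0,0,0,0,0],[0.2,0,0,0,0,0,0],[0.2,0,0,0,0,0,0]]]';python3 plan.py .421 .158 .016 -58
```

```text
t: 37.4
tool_pos: [0.4261, 0.1586, 0.0181]
orientation: [-1.416, 0.779, -0.79]
force: [1.2, -0.0, 0.2]
opening: 0.0746
 t 37.4 turn [-0.6  0.2  0.1] shift after turn [-0.22  0.21 -0.46] | now-axes [-0.22  0.2  -0.46] open 0.075 F [ 1.2 -0.   0.2]
```

```bash
sed -i 's/show((x,y,z),tgt(x,y,z,PY-90)/off=float(sys.argv[4]) if len(sys.argv)>4 else -90; show((x,y,z),tgt(x,y,z,PY+off)/' slot.py; python3 -m creep '[[[0.2,-0.2,0.2,-0.4,0,0,0],[1,0,0,0,0,0,0],[1,0,0,0,0,0,0],[1,0,0,0,0,0,0],[1,0,0,0,0,0,0],[1,0,0,0,0,0,0],[1,0,-1,0,0,0,0],[1,0,-3,0,0,0,0]]]';python3 -m creep '[[[1,0,-4,0,0,0,0],[1,0,-4,0,0,0,0],[1,0,-2,0,0,-8,0],[1,0,0,0,0,-8,0],[1,0,0,0,0,-8,0],[1,0,0,0,0,-7,0],[1,0,0,0,0,0,0],[1,0,0,0,0,0,0]]]'; python3 slot.py -14 0 .15 0
```

```text
t: 38.2
tool_pos: [0.4181, 0.1573, 0.0545]
orientation: [-1.421, 0.783, -0.787]
force: [0.2, -0.5, -0.6]
opening: 0.0337
t: 39.0
tool_pos: [0.4203, 0.1577, 0.1701]
orientation: [-1.533, 0.342, -0.364]
force: [-0.9, 0.5, -0.5]
opening: 0.0335
slot 0.438 -0.317 t 39.0 turn [-0.7  1.2  0.7] shift after turn [ 23.07   2.01 -41.49] | now-axes [ 22.18   1.8  -41.98] open 0.033 F [-0.9  0.5 -0.5]
```

```bash
python3 -m creep '[[[1,2.4,0,-4.5,-0.7,1.2,0.7],[1,2.5,0,-4.5,0,0,0],[1,2.5,0,-4.5,0,0,0],[1,2.5,0,-4.5,0,0,0],[1,2.5,0,-4.5,0,0,0],[1,2.5,0,-4.5,0,0,0],[1,2.5,0,-4.5,0,0,0],[1,2.5,0,-4.5,0,0,0]]]';python3 -m creep '[[[1,2.3,0,-4.5,0,0,0],[1,0.9,0,-1.8,0,0,0],[1,0,1,0,0,0,0],[1,0,2,0,0,0,0],[1,0,1,0,0,0,0],[1,0,0,0,0,0,0],[1,0,0,0,0,0,0],[1,0,0,0,0,0,0]]]'; python3 slot.py -14 0 .054 0
```

```text
t: 39.8
tool_pos: [0.431, -0.2422, 0.1714]
orientation: [-1.535, 0.381, -0.384]
force: [1.3, -0.3, -0.4]
opening: 0.0338
t: 40.6
tool_pos: [0.4275, -0.3155, 0.1286]
orientation: [-1.53, 0.401, -0.4]
force: [1.0, -0.6, 0.5]
opening: 0.0339
slot 0.438 -0.317 t 40.6 turn [-0.2 -2.3 -0.1] shift after turn [0.95 7.46 0.36] | now-axes [0.94 7.46 0.38] open 0.034 F [ 1.  -0.6  0.5]
```

```bash
python3 -m creep '[[[1,1,0.5,0.3,0,-2.3,0],[1,0,2,0,0,0,0],[1,0,2,0,0,0,0],[1,0,1.5,0,0,0,0],[1,0,0.5,0,0,0,0],[1,0,0,0,0,0,0],[1,0,0,0,0,0,0],[1,0,0,0,0,0,0]]]'; python3 slot.py -14 0 .054 0
```

```text
t: 41.4
tool_pos: [0.4459, -0.3197, 0.0673]
orientation: [-1.543, 0.35, -0.367]
force: [-0.7, 0.1, 0.3]
opening: 0.0338
slot 0.438 -0.317 t 41.4 turn [-0.   0.8  0.6] shift after turn [-0.89  1.33 -0.11] | now-axes [-0.91  1.32 -0.09] open 0.034 F [-0.7  0.1  0.3]
```

```bash
python3 -m creep '[[[1,-0.8,0.5,0,0,0.8,0.6],[1,0,0.6,0,0,0,0],[1,0,0,0,0,0,0],[0.5,0,0,0,0,0,0],[0.5,0,0,0,0,0,0],[0.5,0,0,0,0,0,0],[0.5,0,-1,0,0,0,0],[0.5,0,-2,0,0,0,0]]]';python3 -m creep '[[[0.5,0,-3,0,0,0,0],[0.2,0,-3,0,0,0,0],[0.2,0,-1,0,0,6,0],[0.2,0,0,0,0,6,0],[0.2,0,0,0,0,0,0],[0.2,0,0,0,0,0,0],[0.2,0,0,0,0,0,0],[0.2,0,0,0,0,0,0]]]'; python3 plan.py .371 .294 .13 -39
```

```text
t: 42.2
tool_pos: [0.4374, -0.3155, 0.0858]
orientation: [-1.538, 0.372, -0.368]
force: [-0.0, 0.2, -0.0]
opening: 0.0463
t: 43.0
tool_pos: [0.4395, -0.3172, 0.1674]
orientation: [-1.507, 0.528, -0.538]
force: [-0.1, 0.0, -0.2]
opening: 0.0744
 t 43.0 turn [ 0.  -0.   0.4] shift after turn [-43.79   3.74  43.19] | now-axes [-43.82   3.46  43.18] open 0.074 F [-0.1  0.  -0.2]
```

```bash
python3 -m creep '[[[0.2,-3.4,0,3.4,0,0,0.4],[0.2,-3.5,0,3.4,0,0,0],[0.2,-3.5,0,3.4,0,0,0],[0.2,-3.5,0,3.4,0,0,0],[0.2,-3.5,0,3.4,0,0,0],[0.2,-3.5,0,3.4,0,0,0],[0.2,-3.5,0,3.4,0,0,0],[0.2,-3.5,0,3.4,0,0,0]]]';python3 -m creep '[[[0.2,-3.5,0,3.5,0,0,0],[0.2,-3.5,0,3.5,0,0,0],[0.2,-3.5,0,3.5,0,0,0],[0.2,-3.5,0,3.5,0,0,0],[0.2,-1.5,0,1.5,0,0,0],[0.2,0,0,0,0,0,0],[0.2,0,0,0,0,0,0],[0.2,0,0,0,0,0,0]]]'
python3 - <<'E'
from m import *
for n in ("scene","wrist"):
  c=cam(n)
  if n=="scene": save(c,"pan1",(110,250,290,420),4)
  print(n)
  for b in blobs(c,zhi=.09): 
    if 30<b[5]<60 and 55<b[4]<100: print(b[0],"xy %.3f %.3f top %.3f  %.0fx%.0f ang %.0f"%b[1:7],b[7])
E
python3 plan.py .371 .294 .016 -39
```

```text
t: 43.8
tool_pos: [0.3891, 0.0752, 0.1638]
orientation: [-1.504, 0.538, -0.529]
force: [1.1, -0.2, -0.3]
opening: 0.0747
t: 44.6
tool_pos: [0.36, 0.2999, 0.1621]
orientation: [-1.509, 0.527, -0.515]
force: [0.6, -0.1, 0.5]
opening: 0.0745
scene
[287. 156.] xy 0.267 0.251 top 0.028  63x45 ang 30 [87.5 69.  16. ]
[327. 164.] xy 0.373 0.292 top 0.030  72x40 ang 51 [99.5 74.  42. ]
[246. 235.] xy 0.350 -0.019 top 0.029  72x40 ang -61 [37. 90. 34.]
[217. 263.] xy 0.346 -0.123 top 0.029  68x40 ang -11 [ 33. 100.  90.]
[260. 280.] xy 0.461 -0.097 top 0.032  87x38 ang 67 [73. 69. 61.]
[213. 358.] xy 0.507 -0.311 top 0.037  70x34 ang -28 [142.  59.  16.]
[ 67. 388.] xy 0.311 -0.548 top 0.076  67x33 ang 89 [22. 35. 18.]
wrist
[344. 232.] xy 0.371 0.295 top 0.029  71x36 ang 51 [114.  87.  57.]
[282. 331.] xy 0.265 0.253 top 0.027  64x40 ang 31 [90. 72. 26.]
 t 44.7 turn [ 0.2  0.8 -0.4] shift after turn [ 1.19 14.62  0.24] | now-axes [ 1.29 14.61  0.28] open 0.074 F [ 1.1  0.6 -0.8]
```

View pics/pan1.png

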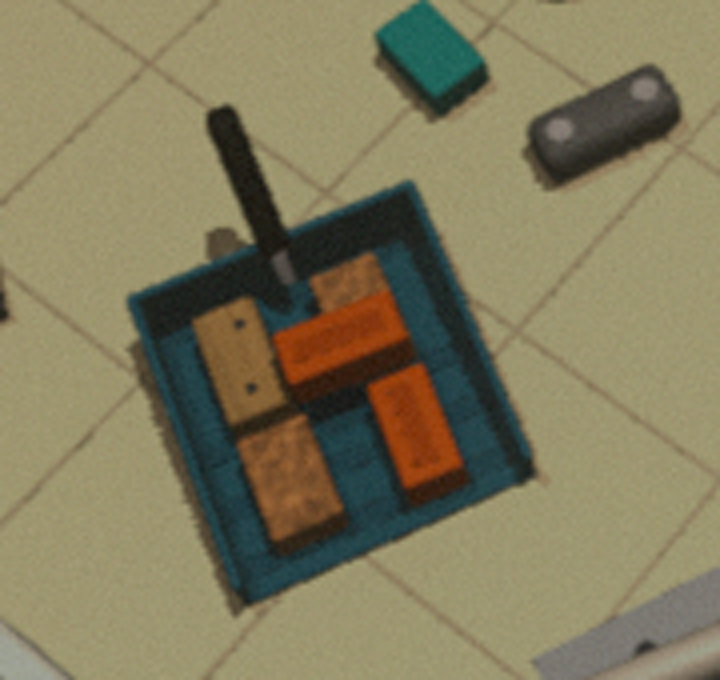

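The crop shows all five pieces in the pan: chock (240,360), cork (290,480), spacer (415,430), and spacer (340,345) lying on a cork. One chock is left.

```bash
python3 -m creep '[[[0.2,0.6,0,0.2,0.2,0.8,-0.4],[0.2,0.6,2,0.2,0,0,0],[0.2,0,3,0,0,0,0],[0.2,0,3,0,0,0,0],[0.2,0,2,0,0,0,0],[0.2,0,0,0,0,0,0],[0.2,0,0,0,0,0,0],[0.2,0,0,0,0,0,0]]]';python3 plan.py .371 .295 .016 -39
```

```text
t: 45.5
tool_pos: [0.3799, 0.2897, 0.0632]
orientation: [-1.497, 0.537, -0.551]
force: [0.0, -0.4, -0.5]
opening: 0.0744
 t 45.5 turn [-0.4 -0.8  0.4] shift after turn [-1.02  4.72 -0.15] | now-axes [-1.05  4.72 -0.2 ] open 0.074 F [ 0.  -0.4 -0.5]
```

```bash
python3 -m creep '[[[0.2,-0.6,0.5,-0.1,-0.4,-0.8,0.4],[0.2,-0.4,1.2,-0.1,0,0,0],[0.2,0,1.2,0,0,0,0],[0.2,0,1,0,0,0,0],[0.2,0,0.5,0,0,0,0],[0.2,0,0.2,0,0,0,0],[0.2,0,0,0,0,0,0],[0.2,0,0,0,0,0,0]]]';python3 plan.py .371 .295 .016 -39
```

```text
t: 46.3
tool_pos: [0.372, 0.2962, 0.0159]
orientation: [-1.501, 0.53, -0.533]
force: [-0.1, -0.3, -0.5]
opening: 0.0744
 t 46.3 turn [-0.2  0.1  0. ] shift after turn [ 0.   -0.01 -0.16] | now-axes [ 0.   -0.01 -0.16] open 0.074 F [-0.1 -0.3 -0.5]
```

```bash
python3 -m creep '[[[1,0,0,-0.1,0,0,0],[1,0,0,0,0,0,0],[1,0,0,0,0,0,0],[1,0,0,0,0,0,0],[1,0,0,0,0,0,0],[1,0,-2,0,0,0,0],[1,0,-4,0,0,0,0],[1,0,-4,0,0,0,0]]]';python3 -m creep '[[[1,0,-4,0,0,-6,0],[1,0,-2,0,0,-6,0],[1,0,0,0,0,0,0],[1,0,0,0,0,0,0],[1,0,0,0,0,0,0],[1,0,0,0,0,0,0],[1,0,0,0,0,0,0],[1,0,0,0,0,0,0]]]'; python3 slot.py 46 0 .16 0
```

```text
t: 47.1
tool_pos: [0.3671, 0.2924, 0.1131]
orientation: [-1.51, 0.537, -0.529]
force: [0.7, 0.9, -0.6]
opening: 0.0358
t: 47.9
tool_pos: [0.3674, 0.2926, 0.1754]
orientation: [-1.542, 0.374, -0.367]
force: [-0.3, 0.9, -0.2]
opening: 0.0357
slot 0.491 -0.344 t 47.9 turn [ 0.3 -0.1 -0.2] shift after turn [ 39.91   1.54 -51.1 ] | now-axes [ 39.99   1.64 -51.03] open 0.036 F [-0.3  0.9 -0.2]
```

```bash
python3 -m creep '[[[1,3,0,-3.8,0,0,0],[1,3,0,-3.8,0,0,0],[1,3,0,-3.8,0,0,0],[1,3,0,-3.8,0,0,0],[1,3,0,-3.8,0,0,0],[1,3,0,-3.8,0,0,0],[1,3,0,-3.8,0,0,0],[1,3,0,-3.8,0,0,0]]]';python3 -m creep '[[[1,3,0,-3.8,0,0,0],[1,3,0,-3.8,0,0,0],[1,3,0,-3.8,0,0,0],[1,3,0,-3.8,0,0,0],[1,3,0,-3.8,0,0,0],[1,1,0,-1.5,0,0,0],[1,0,0,0,0,0,0],[1,0,0,0,0,0,0]]]'; python3 slot.py 46 0 .1 0
```

```text
t: 48.7
tool_pos: [0.4421, -0.0943, 0.1717]
orientation: [-1.544, 0.37, -0.356]
force: [0.4, 0.3, -0.5]
opening: 0.0357
t: 49.5
tool_pos: [0.4902, -0.3636, 0.1651]
orientation: [-1.54, 0.383, -0.36]
force: [0.6, 0.9, -0.7]
opening: 0.036
slot 0.491 -0.344 t 49.5 turn [ 0.3 -0.2 -0.8] shift after turn [-0.82  6.51  1.79] | now-axes [-0.74  6.51  1.82] open 0.036 F [ 0.6  0.9 -0.7]
```

```bash
python3 -m creep '[[[1,-0.7,1,1.8,0.3,-0.2,-0.8],[1,0,3,0,0,0,0],[1,0,3,0,0,0,0],[1,0,1,0,0,0,0],[1,0,0,0,0,0,0],[1,0,0,0,0,0,0],[1,0,0,0,0,0,0],[1,0,0,0,0,0,0]]]'; python3 slot.py 46 0 .056 0
```

```text
t: 50.3
tool_pos: [0.4944, -0.3366, 0.0875]
orientation: [-1.54, 0.36, -0.368]
force: [-0.4, 0.1, -1.0]
opening: 0.0361
slot 0.491 -0.344 t 50.3 turn [-0.1  0.4  0.3] shift after turn [ 0.02  3.15 -0.81] | now-axes [ 0.    3.15 -0.81] open 0.036 F [-0.4  0.1 -1. ]
```

```bash
python3 -m creep '[[[1,0,0.5,-0.5,0,0.4,0.3],[1,0,1,-0.3,0,0,0],[1,0,1,0,0,0,0],[1,0,0.4,0,0,0,0],[1,0,0,0,0,0,0],[1,0,0,0,0,0,0],[0.5,0,0,0,0,0,0],[0.5,0,0,0,0,0,0]]]'; python3 slot.py 46 0 .056 0; python3 -m creep '[[[0.5,0,0,0,0,0,0],[0.5,0,-1,0,0,0,0],[0.5,0,-3,0,0,0,0],[0.5,0,-4,0,0,0,0],[0.5,0,-4,0,0,0,0],[0.5,0,-3,0,0,0,0],[0.5,0,0,0,0,0,0],[0.5,0,0,0,0,0,0]]]'
python3 - <<'E'
from h import *
c=cam("side"); save(c,"s1",(320,120,460,225),5); c=cam("scene"); save(c,"pan2",(110,250,290,420),4)
E
cat > fk.py <<'E'
# planar model: fit shoulder height/offset and links from this and earlier readings
import numpy as np
from scipy.optimize import least_squares
E
python3 -c "
from h import *
s,p,R=st(); print(np.round(s['q'],4),np.hypot(*p[:2]),p)"
```

```text
t: 51.1
tool_pos: [0.4912, -0.3458, 0.0575]
orientation: [-1.538, 0.37, -0.372]
force: [0.8, -0.4, 0.3]
opening: 0.0448
slot 0.491 -0.344 t 51.1 turn [-0.  -0.1  0.1] shift after turn [-0.11  0.15  0.15] | now-axes [-0.11  0.15  0.15] open 0.045 F [ 0.8 -0.4  0.3]
t: 51.9
tool_pos: [0.4911, -0.3454, 0.2186]
orientation: [-1.54, 0.367, -0.374]
force: [1.0, 0.4, -0.8]
opening: 0.0463
[-6.9900e-01  1.3320e-01  1.5070e+00  1.2000e-03  1.4982e+00 -2.2660e-01] 0.6002245387874328 [ 0.49098097 -0.34526393  0.21768405]
```

View pics/pan2.png

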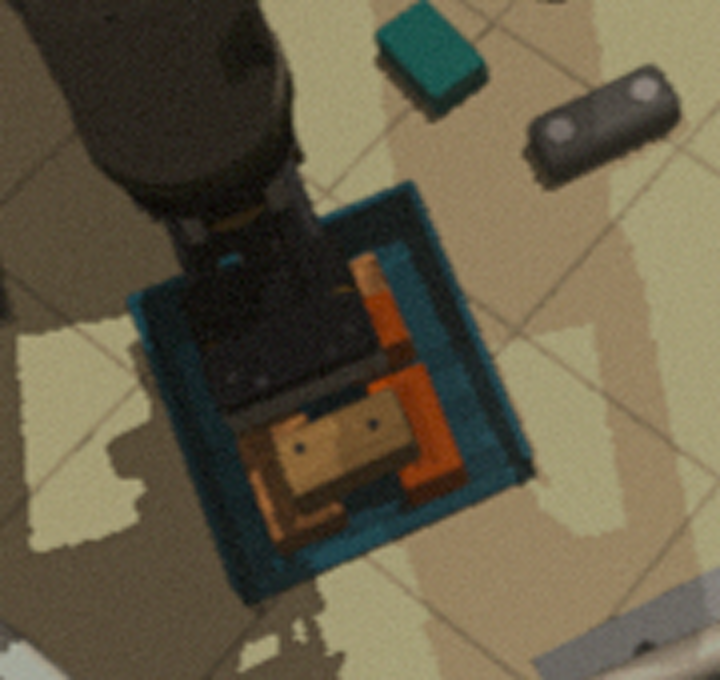

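All six pieces lie in the pan: the second layer is the chock at (345,440) and the spacer behind it. Next I grip the pan along its bar, with the tool leaned 30°.

```bash
cat > pan.py <<'E'
# python3 pan.py px py pz yaw theta [phi]: pan origin pose wanted -> tool turn/shift;  pan held with tool leaned phi
import sys; from plan import *
def poseR(yaw,th,phi=30.):
    a=np.radians(yaw); Rp=Rn.from_euler("z",a).as_matrix()@Rn.from_euler("y",np.radians(th)).as_matrix()
    f=np.radians(phi); y=np.array([np.sin(f),0,-np.cos(f)]); x=np.array([0,-1.,0]); return Rp,Rp@np.stack([x,y,np.cross(x,y)],1)
def tcp(o,yaw,th,phi=30.,back=0.):
    Rp,Rt=poseR(yaw,th,phi); return np.array(o)+Rp@np.array([-.1135,0,.0896])+Rt[:,1]*(.008-back),Rt
if __name__=="__main__":
    v=list(map(float,sys.argv[1:])); p,Rt=tcp(v[:3],v[3],v[4],30.,v[5] if len(v)>5 else 0.); show(p,Rt,"tcp %s"%p.round(3))
E
python3 -m creep '[[[0.2,0,0,0,0,8.5,0],[0.2,0,0,0,0,8.5,0],[0.2,0,0,0,0,8.5,0],[0.2,0,0,0,0,8.5,0],[0.2,0,0,0,0,8.5,0],[0.2,0,0,0,0,8.5,0],[0.2,0,0,0,0,8.5,0],[0.2,0,0,0,0,8.5,0]]]'; python3 -m creep '[[[0.2,0,0,0,0,8.5,0],[0.2,0,0,0,0,8.5,0],[0.2,0,0,0,0,5,0],[0.2,0,0,-4,0,0,0],[0.2,0,0,-4,0,0,0],[0.2,0,0,-4,0,0,0],[0.2,0,0,-2,0,0,0],[0.2,0,0,0,0,0,0]]]' 60; python3 pan.py .45 -.323 0 -27 0 .08;  python3 -c "
from h import *
s,p,R=st(); print(np.round(s['q'],4),np.hypot(*p[:2]),p)"
```

```text
t: 52.8
tool_pos: [0.4849, -0.3401, 0.2018]
orientation: [-1.16, 1.305, -1.268]
force: [-0.4, 0.1, -0.3]
opening: 0.0742
t: 53.6
tool_pos: [0.351, -0.2642, 0.1866]
orientation: [-0.946, 1.62, -1.524]
force: [0.5, -0.5, -0.3]
opening: 0.0741
tcp [ 0.317 -0.255  0.152] t 53.6 turn [33.  -1.9 -0.3] shift after turn [ 0.74  1.27 -4.73] | now-axes [ 0.89  3.63 -3.24] open 0.074 F [ 0.5 -0.5 -0.3]
[-7.6080e-01 -2.3600e-01  1.9214e+00 -1.5000e-03  1.5110e+00  1.3119e+00] 0.4393074775509079 [ 0.35098678 -0.26419565  0.18658658]
```

```bash
python3 -m creep '[[[0.2,0,-1,-3,0,-1.9,0],[0.2,0.4,0,-2,8.3,0,0],[0.2,0.4,0,0,8.3,0,0],[0.2,0,0,0,8.3,0,0],[0.2,0,0,0,8.3,0,0],[0.2,0,0,0,0,0,0],[0.2,0,0,0,0,0,0],[0.2,0,0,0,0,0,0]]]'; python3 pan.py .45 -.323 0 -27 0 .08;  python3 - <<'E'
from h import *
s,p,R=st(); print(np.round(s['q'],4),np.hypot(*p[:2]),p); c=cam("wrist"); save(c,"w3")
print(proj(c,[.350,-.270,.09]),proj(c,[.335,-.262,.128]))
E
```

```text
t: 54.4
tool_pos: [0.324, -0.2673, 0.1909]
orientation: [-0.667, 1.147, -1.762]
force: [-0.2, 0.6, 1.3]
opening: 0.0744
tcp [ 0.317 -0.255  0.152] t 54.4 turn [ 4.9 -0.6 -1.9] shift after turn [-0.76  2.77 -2.99] | now-axes [-0.63  3.04 -2.74] open 0.074 F [-0.2  0.6  1.3]
[-1.0437 -0.886   2.3979  0.272   1.2827  0.9675] 0.42007299449985 [ 0.32403026 -0.26733072  0.1909118 ]
[320.15421642 275.83306642] [316.1788788  297.63646964]
```

View pics/w3.png

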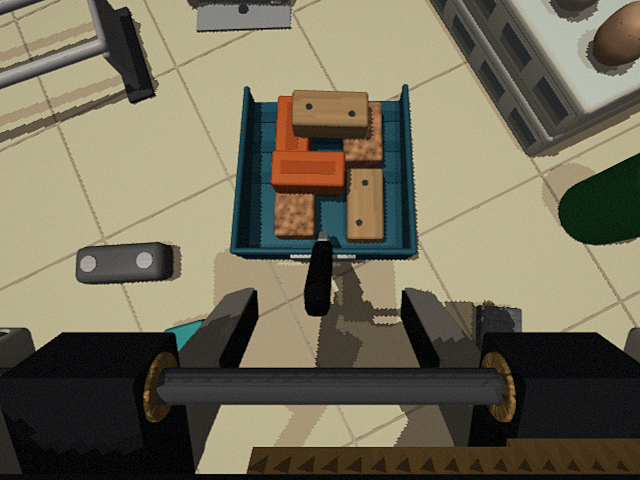

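```bash
cat > fk.py <<'E'
import numpy as np
from scipy.optimize import least_squares
from scipy.spatial.transform import Rotation as Rn
D=[([-1.376,.13,1.488,0,1.523,-.085],[.1656,-.5762,.2287]),
([-1.29437,.28108,1.32388,.00053,1.56185,.1327],[.22524,-.60564,.22591]),
([-.6990,.1332,1.5070,.0012,1.4982,-.2266],[.49098,-.34526,.21768]),
([-.7608,-.2360,1.9214,-.0015,1.5110,1.3119],[.35099,-.2642,.18659]),
([-1.0437,-.886,2.3979,.272,1.2827,.9675],[.32403,-.26733,.19091])]
E=lambda ax,a: Rn.from_euler(ax,a).as_matrix()
def fk(q,k):
    a1,d1,L2,e,L3,L4=k
    return E("z",q[0])@(np.array([a1,0,d1])+E("y",q[1])@(np.array([0,0,L2])+E("y",q[2])@(np.array([e,0,L3])+E("z",q[3])@E("y",q[4])@np.array([0,0,L4]))))
def fkR(q): return E("z",q[0])@E("y",q[1]+q[2])@E("z",q[3])@E("y",q[4])@E("z",q[5])@E("x",0)
sol=least_squares(lambda k:np.concatenate([fk(q,k)-p for q,p in D]),[0,.35,.4,0,.4,.25]); k=sol.x
lo=np.array([-2.96,-.89,.02,-1.34,0,-2.66]); hi=np.array([2.96,2.26,2.5,4.48,2.73,2.66])
def ik(p,y,q0):  # tool point and approach direction (q6 free)
    def f(q): return np.r_[(fk(q,k)-p)*10,(E("z",q[0])@E("y",q[1]+q[2])@E("z",q[3])@E("y",q[4]))[:,2]-y]
    s=least_squares(f,np.clip(q0[:5],lo[:5]+.01,hi[:5]-.01),bounds=(lo[:5],hi[:5])); return s.x,np.abs(s.fun).max()
if __name__=="__main__":
    print("k",k.round(4),"res mm",(sol.fun*1000).round(1))
    from pan import tcp
    for phi in (0,10,20,30):
        p,Rt=tcp([.45,-.323,0],-27,0,phi); q,e=ik(p,Rt[:,1],[-.66,-.3,1.9,0.1,1.3]); print("grasp",phi,p.round(3),q.round(2),round(e,3))
    hx=np.array([.784,.621]); fe=np.array([.540,.360])
    for phi in (0,10,20,30):
      for th,xl,d in ((0,.07,-.03),(15,.08,.0),(40,.06,.04),(55,.045,.05),(65,.045,.05)):
        t=np.radians(th); lip=np.r_[fe+hx*xl,.19-d]; Rp=E("z",np.radians(38.4))@E("y",t); o=lip-Rp@[.088,0,0]
        p,Rt=tcp(o,38.4,th,phi); q,e=ik(p,Rt[:,1],[.58,.2,1.3,0.,1.5]); print(phi,th,p.round(3),q.round(2),round(e,3))
E
python3 fk.py
```

```text
k [ 0.0245  0.1636  0.4037 -0.249   0.509   0.5591] res mm [-50.   -9.9   0.8 -50.4  -9.6  -1.9 -27.5 -43.5   0.1 -37.5 -35.4   0.5
  -1.2  -1.    0.5]
grasp 0 [ 0.349 -0.271  0.082] [-0.66 -0.36  2.21 -0.    1.29] 0.0
grasp 10 [ 0.35  -0.272  0.082] [-0.71 -0.6   2.38  0.04  1.19] 0.0
grasp 20 [ 0.351 -0.273  0.082] [-0.79 -0.77  2.5   0.11  1.13] 0.038
grasp 30 [ 0.352 -0.273  0.083] [-0.87 -0.77  2.5   0.18  1.14] 0.145
0 0 [0.437 0.278 0.302] [0.57 0.02 1.46 0.   1.66] 0.0
0 15 [0.467 0.302 0.321] [ 0.59  0.77  0.45 -0.02  2.18] 0.001
0 40 [0.507 0.334 0.342] [ 0.66  0.74  0.45 -0.1   2.1 ] 0.436
0 55 [0.537 0.358 0.352] [ 0.76  0.74  0.45 -0.22  2.04] 0.703
0 65 [0.567 0.381 0.357] [ 0.95  0.8   0.45 -0.49  2.03] 0.949
10 0 [0.438 0.279 0.302] [ 0.54 -0.21  1.69  0.02  1.49] 0.0
10 15 [0.468 0.303 0.321] [ 0.58  0.3   1.11 -0.01  1.82] 0.0
10 40 [0.508 0.335 0.341] [ 0.63  0.73  0.45 -0.06  2.09] 0.318
10 55 [0.538 0.358 0.351] [ 0.69  0.72  0.45 -0.13  2.03] 0.575
10 65 [0.567 0.381 0.356] [ 0.76  0.73  0.45 -0.22  1.97] 0.764
20 0 [0.439 0.28  0.302] [ 0.51 -0.45  1.91  0.06  1.33] 0.0
20 15 [0.469 0.304 0.321] [0.57 0.03 1.42 0.01 1.61] 0.0
20 40 [0.509 0.335 0.341] [ 0.61  0.72  0.45 -0.04  2.07] 0.194
20 55 [0.539 0.359 0.35 ] [ 0.65  0.72  0.45 -0.08  2.02] 0.455
20 65 [0.568 0.382 0.355] [ 0.69  0.72  0.45 -0.13  1.96] 0.638
30 0 [0.44  0.281 0.303] [ 0.45 -0.68  2.13  0.12  1.18] 0.0
30 15 [0.47  0.304 0.321] [ 0.54 -0.22  1.68  0.03  1.42] 0.0
30 40 [0.51  0.336 0.34 ] [ 0.6   0.72  0.45 -0.02  2.06] 0.066
30 55 [0.54  0.36  0.349] [ 0.63  0.71  0.45 -0.05  2.01] 0.332
30 65 [0.569 0.383 0.354] [ 0.65  0.71  0.45 -0.08  1.95] 0.517
```

```bash
sed -i 's/a1,d1,L2,e,L3,L4=k/a1,d1,L2,e,L3,L4,b=k/; s/np.array(\[a1,0,d1\])/np.array([a1,b,d1])/; s/\[0,.35,.4,0,.4,.25\])/[0,.35,.4,0,.4,.25,.05])/' fk.py; python3 fk.py
```

```text
k [4.000e-04 3.166e-01 3.687e-01 5.980e-02 5.527e-01 3.667e-01 5.110e-02] res mm [ 0.3 -0.3  1.  -0.1  0.3 -0.3 -0.2  0.1 -0.3 -0.  -0.1 -0.2  0.  -0.
 -0.2]
grasp 0 [ 0.349 -0.271  0.082] [-0.78 -0.18  2.07 -0.    1.25] 0.0
grasp 10 [ 0.35  -0.272  0.082] [-0.83 -0.37  2.24  0.07  1.11] 0.0
grasp 20 [ 0.351 -0.273  0.082] [-0.89 -0.58  2.41  0.17  1.  ] 0.0
grasp 30 [ 0.352 -0.273  0.083] [-0.97 -0.69  2.5   0.28  0.95] 0.046
0 0 [0.437 0.278 0.302] [ 0.47 -0.11  1.6  -0.    1.65] 0.0
0 15 [0.467 0.302 0.321] [ 0.51  0.25  1.21 -0.04  1.94] 0.0
0 40 [0.507 0.334 0.342] [ 0.55  0.9   0.42 -0.14  2.51] 0.0
0 55 [0.537 0.358 0.352] [ 0.57  1.15  0.02 -0.23  2.67] 0.18
0 65 [0.567 0.381 0.357] [ 0.6   1.12  0.02 -0.28  2.57] 0.4
10 0 [0.438 0.279 0.302] [ 0.44 -0.28  1.76  0.04  1.49] 0.0
10 15 [0.468 0.303 0.321] [ 0.49  0.08  1.38 -0.02  1.77] 0.0
10 40 [0.508 0.335 0.341] [ 0.54  0.7   0.66 -0.09  2.3 ] 0.0
10 55 [0.538 0.358 0.351] [ 0.56  1.14  0.02 -0.18  2.64] 0.076
10 65 [0.567 0.381 0.356] [ 0.57  1.11  0.02 -0.2   2.55] 0.274
20 0 [0.439 0.28  0.302] [ 0.41 -0.46  1.92  0.09  1.34] 0.0
20 15 [0.469 0.304 0.321] [ 0.47 -0.09  1.55  0.02  1.6 ] 0.0
20 40 [0.509 0.335 0.341] [ 0.53  0.51  0.88 -0.06  2.11] 0.0
20 55 [0.539 0.359 0.35 ] [ 0.55  1.05  0.14 -0.13  2.56] 0.0
20 65 [0.568 0.382 0.355] [ 0.56  1.1   0.02 -0.15  2.53] 0.182
30 0 [0.44  0.281 0.303] [ 0.36 -0.64  2.09  0.16  1.19] 0.0
30 15 [0.47  0.304 0.321] [ 0.45 -0.26  1.72  0.06  1.43] 0.0
30 40 [0.51  0.336 0.34 ] [ 0.52  0.32  1.08 -0.03  1.91] 0.0
30 55 [0.54  0.36  0.349] [ 0.54  0.76  0.53 -0.07  2.29] 0.0
30 65 [0.569 0.383 0.354] [ 0.55  1.09  0.02 -0.11  2.51] 0.089
```

```bash
cat > t.py <<'E'
from fk import *; from pan import poseR
def T(o,yaw,th,phi,s):
    Rp,Rt=poseR(yaw,th,phi); return np.array(o)+Rp@(np.array([-.1135,0,.0896])+s*np.array([-.5,0,.866]))+Rt[:,1]*.008,Rt
hx=np.array([.784,.621]); fe=np.array([.540,.360])
for phi in (20,24,28):
  for s in (0,.012):
    out=[]
    for dz in (0,.04,.08):
        p,Rt=T([.45,-.323,dz],-27,0,phi,s); q,e=ik(p,Rt[:,1],[-.9,-.5,2.3,0.1,1.]); out.append((q[1:3].round(2),round(e,3)))
    for th in (50,55,60):
        t=np.radians(th); lip=np.r_[fe+hx*.045,.19-.05]; o=lip-E("z",np.radians(38.4))@E("y",t)@[.088,0,0]
        p,Rt=T(o,38.4,th,phi,s); q,e=ik(p,Rt[:,1],[.58,.8,.5,-.1,2.3]); out.append((q[[1,2,4]].round(2),round(e,3)))
    print(phi,s,*out)
E
python3 t.py
```

```text
20 0 (array([-0.58,  2.41]), np.float64(0.0)) (array([-0.63,  2.36]), np.float64(0.0)) (array([-0.67,  2.31]), np.float64(0.0)) (array([0.78, 0.52, 2.35]), np.float64(0.0)) (array([1.05, 0.14, 2.56]), np.float64(0.0)) (array([1.11, 0.02, 2.57]), np.float64(0.085))
20 0.012 (array([-0.62,  2.41]), np.float64(0.0)) (array([-0.67,  2.37]), np.float64(0.0)) (array([-0.7 ,  2.31]), np.float64(0.0)) (array([0.81, 0.46, 2.38]), np.float64(0.0)) (array([1.11, 0.02, 2.6 ]), np.float64(0.01)) (array([1.09, 0.02, 2.56]), np.float64(0.112))
24 0 (array([-0.66,  2.48]), np.float64(0.0)) (array([-0.72,  2.43]), np.float64(0.0)) (array([-0.76,  2.38]), np.float64(0.0)) (array([0.7 , 0.63, 2.26]), np.float64(0.0)) (array([0.91, 0.33, 2.43]), np.float64(0.0)) (array([1.11, 0.02, 2.56]), np.float64(0.048))
24 0.012 (array([-0.71,  2.48]), np.float64(0.0)) (array([-0.76,  2.43]), np.float64(0.0)) (array([-0.79,  2.38]), np.float64(0.0)) (array([0.72, 0.57, 2.29]), np.float64(0.0)) (array([0.97, 0.23, 2.48]), np.float64(0.0)) (array([1.09, 0.02, 2.55]), np.float64(0.074))
28 0 (array([-0.69,  2.5 ]), np.float64(0.026)) (array([-0.81,  2.5 ]), np.float64(0.001)) (array([-0.85,  2.45]), np.float64(0.0)) (array([0.62, 0.73, 2.18]), np.float64(0.0)) (array([0.81, 0.47, 2.33]), np.float64(0.0)) (array([1.11, 0.02, 2.56]), np.float64(0.008))
28 0.012 (array([-0.73,  2.5 ]), np.float64(0.029)) (array([-0.85,  2.5 ]), np.float64(0.002)) (array([-0.89,  2.45]), np.float64(0.0)) (array([0.64, 0.68, 2.21]), np.float64(0.0)) (array([0.84, 0.39, 2.37]), np.float64(0.0)) (array([1.09, 0.02, 2.54]), np.float64(0.035))
```

```bash
sed -i 's/phi=30\./phi=22./g; s/v\[4\],30\.,/v[4],22.,/' pan.py; python3 pan.py .45 -.323 .05 -27 0; python3 pan.py .45 -.323 0 -27 0
```

```text
tcp [ 0.352 -0.273  0.132] t 54.5 turn [-3.1 -0.4 -1.9] shift after turn [-0.76  6.49  0.26] | now-axes [-0.54  6.52 -0.1 ] open 0.074 F [0.5 0.2 0.5]
tcp [ 0.352 -0.273  0.082] t 54.5 turn [-3.1 -0.4 -1.9] shift after turn [-0.76 11.13 -1.61] | now-axes [-0.37 11.04 -2.22] open 0.074 F [0.5 0.2 0.5]
```

```bash
python3 -m creep '[[[0.2,0,0,0,-3.1,-0.4,-1.9],[0.2,-0.4,1,0,0,0,0],[0.2,-0.4,1.5,0,0,0,0],[0.2,0,1.5,0,0,0,0],[0.2,0,1,0,0,0,0],[0.2,0,0,0,0,0,0],[0.2,0,0,0,0,0,0],[0.2,0,0,0,0,0,0]]]'; python3 pan.py .45 -.323 0 -27 0;  python3 - <<'E'
from h import *
s,p,R=st(); print(np.round(s['q'],3)); c=cam("wrist"); save(c,"w4",(160,180,480,420),2)
E
```

```text
t: 55.25
tool_pos: [0.3503, -0.266, 0.1474]
orientation: [-0.732, 1.177, -1.753]
force: [-0.5, 0.3, -0.0]
opening: 0.0746
tcp [ 0.352 -0.273  0.082] t 55.2 turn [-0.2  0.6 -0.2] shift after turn [ 0.55  6.2  -2.06] | now-axes [ 0.55  6.19 -2.09] open 0.075 F [-0.5  0.3 -0. ]
[-0.904 -0.729  2.382  0.179  1.141  1.08 ]
```

View pics/w4.png

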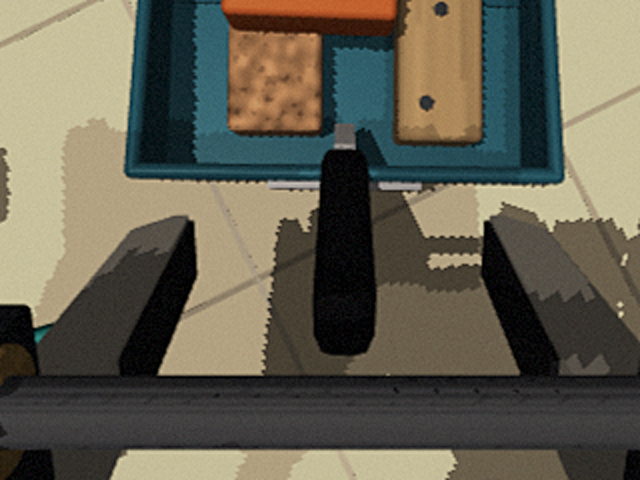

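Viewed: the black grip (345,250) is centred between the fingertips (195 and 485). Going down onto it and closing at 60 N.

```bash
python3 -m creep '[[[0.2,0.1,1.2,-0.4,0,0,0],[0.2,0.1,1.5,-0.5,0,0,0],[0.2,0,1.5,-0.5,0,0,0],[0.2,0,1.2,-0.4,0,0,0],[0.2,0,0.6,-0.2,0,0,0],[0.2,0,0,0,0,0,0],[0.2,0,0,0,0,0,0],[0.2,0,0,0,0,0,0]]]'; python3 pan.py .45 -.323 0 -27 0
```

```text
t: 56.1
tool_pos: [0.3536, -0.2719, 0.0827]
orientation: [-0.731, 1.172, -1.759]
force: [-0.5, -0.0, -0.5]
opening: 0.0745
tcp [ 0.352 -0.273  0.082] t 56.1 turn [-0.5  0.6 -0.1] shift after turn [ 0.17 -0.   -0.15] | now-axes [ 0.17 -0.   -0.16] open 0.075 F [-0.5 -0.  -0.5]
```

```bash
python3 -m creep '[[[1,0,0,0,0,0,0],[1,0,0,0,0,0,0],[1,0,0,0,0,0,0],[1,0,0,0,0,0,0],[1,0,0,0,0,0,0],[1,0,0,0,0,0,0],[1,0,0,0,0,0,0],[1,0,0,0,0,0,0]]]' 60;  python3 -c "
from h import *
s,p,R=st();print(p,R.round(3).tolist(),s['q'],s['opening'])";python3 -m creep '[[[1,0,-0.5,0.2,0,0,0],[1,0,-1.4,0.6,1,0,0],[1,0,-1.9,0.8,1,0,0],[1,0,-1.9,0.8,1,0,0],[1,0,-1.4,0.6,1,0,0],[1,0,0,0,0,0,0],[1,0,0,0,0,0,0],[1,0,0,0,0,0,0]]]' 60;python3 -c "
from h import *
s,p,R=st();print(p,s['force'],s['wrist_torque'])
c=cam('wrist');save(c,'w5'); c=cam('scene');save(c,'sc5'); c=cam('side');save(c,'sd5',(300,80,500,230),4)
"
```

```text
t: 56.9
tool_pos: [0.3548, -0.2729, 0.0855]
orientation: [-0.729, 1.168, -1.761]
force: [-4.2, 4.6, 7.3]
opening: 0.018
[ 0.35482637 -0.27285586  0.08547078] [[-0.445, 0.345, 0.827], [-0.896, -0.175, -0.409], [0.004, -0.922, 0.387]] [-0.90620016 -0.62874573  2.44302696  0.1987712   0.97330938  1.04175953] 0.018003079463241856
t: 57.7
tool_pos: [0.3478, -0.2664, 0.1551]
orientation: [-0.694, 1.121, -1.78]
force: [0.4, 0.4, -4.9]
opening: 0.0178
[ 0.3478472  -0.26638357  0.15507194] [ 0.36802196  0.39241474 -4.87378987] [ 0.5262824   0.88793728 -0.01316065]
```

View pics/sd5.png

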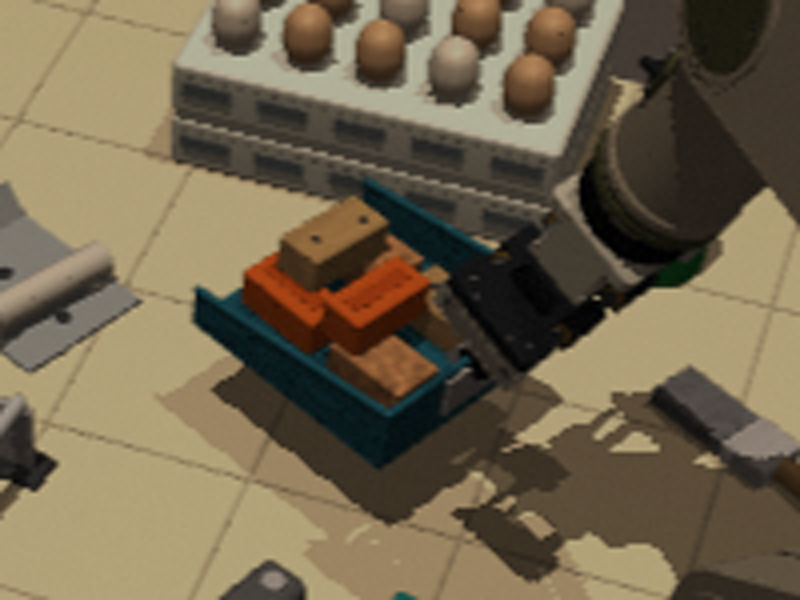

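```bash
cat > t2.py <<'E'
from fk import *; from pan import poseR
q0=[-.9,-.6,2.3,.1,1.]
for p,yaw,th in [((.348,-.266,.20),-27,-4),((.348,-.266,.30),-27,-4),((.40,-.30,.28),-27,-4),((.46,-.20,.31),-10,-4),((.48,0,.32),5,-4),((.46,.14,.33),20,-4),((.45,.23,.34),38.4,-4),((.437,.279,.33),38.4,-4),((.437,.279,.31),38.4,0)]:
    Rp,Rt=poseR(yaw,th,22.8); q,e=ik(np.array(p),Rt[:,1],q0); q0=q; print(p,yaw,q.round(2),round(e,3))
E
python3 t2.py
python3 - <<'E'
from h import *
s,p,R=st(); print(p,R.round(3).tolist(),np.round(s['q'],2))
# refine hopper flap edge from stored scene view: front wall top edge
c=dict(np.load("scene0.npz")); save(c,"hop",(360,80,520,230),5)
E
```

```text
(0.348, -0.266, 0.2) -27 [-0.95 -0.88  2.39  0.22  1.22] 0.0
(0.348, -0.266, 0.3) -27 [-0.95 -0.86  2.2   0.21  1.39] 0.0
(0.4, -0.3, 0.28) -27 [-0.88 -0.65  2.12  0.19  1.24] 0.0
(0.46, -0.2, 0.31) -10 [-0.67 -0.63  2.05  0.22  1.31] 0.0
(0.48, 0, 0.32) 5 [-0.21 -0.72  2.09  0.14  1.33] 0.0
(0.46, 0.14, 0.33) 20 [ 0.1  -0.71  2.06  0.11  1.34] 0.0
(0.45, 0.23, 0.34) 38.4 [ 0.23 -0.62  1.99  0.2   1.34] 0.0
(0.437, 0.279, 0.33) 38.4 [ 0.38 -0.59  1.99  0.14  1.29] 0.0
(0.437, 0.279, 0.31) 38.4 [ 0.39 -0.52  1.96  0.11  1.32] 0.0
[ 0.34787986 -0.26618369  0.15488965] [[-0.443, 0.388, 0.808], [-0.897, -0.19, -0.4], [-0.002, -0.902, 0.432]] [-0.94 -0.82  2.43  0.23  1.14  1.03]
```

View pics/hop.png

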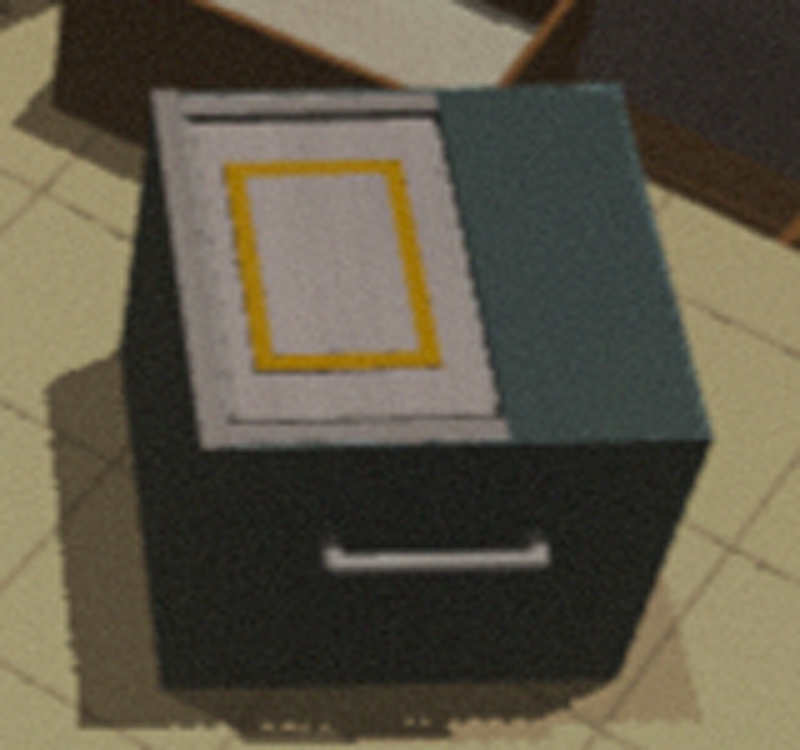

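```bash
python3 -m creep '[[[1,0,-0.4,0.5,0,0,0],[1,0.1,-0.7,0.9,0,0,0],[1,0.1,-1,1.3,0,0,0],[1,0.1,-1.3,1.6,0,0,0],[1,0.1,-1.3,1.6,0,0,0],[1,0.1,-1.3,1.6,0,0,0],[1,0.1,-1.1,1.4,0,0,0],[1,0.1,-0.6,0.8,0,0,0]]]'
cat > at.py <<'E'
import sys; from plan import *
def Rlean(yaw,lean):  # lean: tool approach angle ahead of vertical along yaw
    a,f=np.radians([yaw,lean]); h=np.array([np.cos(a),np.sin(a),0]); u=np.array([0,0,1.]); y=np.sin(f)*h-np.cos(f)*u; x=np.cross(h,u); return np.stack([x,y,np.cross(x,y)],1)
def now():
    s,p,R=st(); y=R[:,1]; print("t %.1f tcp %s yaw %.1f lean %.1f theta %.1f roll %.1f F %s T %s q %s"%(s["t"],p.round(3),np.degrees(np.arctan2(R[0,0],-R[1,0])),np.degrees(np.arctan2(np.hypot(y[0],y[1]),-y[2])),22.8-np.degrees(np.arctan2(np.hypot(y[0],y[1]),-y[2])),np.degrees(np.arcsin(R[2,0])),np.round(s["force"],1),np.round(s["wrist_torque"],2),np.round(s["q"],2)))
if __name__=="__main__":
    now(); v=list(map(float,sys.argv[1:])); 
    if v: show(v[:3],Rlean(v[3],v[4]))
E
python3 at.py .46 -.20 .31 -10 27
python3 - <<'E'
from h import *
c=dict(np.load("scene0.npz")); K=c["intrinsics"];C=-c["R"].T@c["t"]
g=[]
for u,v in [(405,113),(441,113),(448,153.6),(411.6,154)]:
    r=c["R"].T@np.linalg.inv(K)@[u,v,1]; p=C+r*(.19-C[2])/r[2]; g.append(p); print(p.round(3))
g=np.array(g); d=g[1]+g[2]-g[0]-g[3]; print("ctr",g.mean(0).round(3),"yaw x",np.degrees(np.arctan2(d[1],d[0])), "side", np.degrees(np.arctan2(*( (g[0]+g[1]-g[2]-g[3])[[1,0]])))-90)
E
```

```text
t: 58.65
tool_pos: [0.3971, -0.2987, 0.2718]
orientation: [-0.694, 1.125, -1.777]
force: [-0.8, 0.4, -5.2]
opening: 0.0179
t 58.6 tcp [ 0.397 -0.299  0.272] yaw -26.3 lean 25.5 theta -2.7 roll -0.2 F [-0.8  0.4 -5.2] T [0.49 0.89 0.  ] q [-0.88 -0.63  2.11  0.19  1.25  1.13]
 t 58.6 turn [  1.5 -14.7   7. ] shift after turn [-10.81  -1.37   5.72] | now-axes [-11.65  -2.86   2.76] open 0.018 F [-0.8  0.4 -5.2]
[0.515 0.426 0.19 ]
[0.587 0.481 0.19 ]
[0.67  0.372 0.19 ]
[0.601 0.319 0.19 ]
ctr [0.593 0.399 0.19 ] yaw x 37.27812264888105 side 37.87630326194852
```

```bash
python3 -m creep '[[[1,-0.5,-0.2,0.4,0.2,-1.0,0.5],[1,-1,-0.3,0.5,0.2,-1.9,0.9],[1,-1.5,-0.3,0.5,0.2,-1.9,0.9],[1,-2,-0.2,0.5,0.2,-1.9,0.9],[1,-2,-0.2,0.5,0,-1.9,0.9],[1,-2,-0.2,0.5,0,-1.9,0.9],[1,-2,-0.2,0.5,0,-1.9,0.9],[1,-2,-0.2,0.5,0,-1.9,0.9]]]';python3 at.py .48 0 .32 5 27
```

```text
t: 59.45
tool_pos: [0.4669, -0.1761, 0.3075]
orientation: [-0.808, 0.952, -1.529]
force: [0.8, -0.2, -4.5]
opening: 0.0176
t 59.5 tcp [ 0.467 -0.176  0.308] yaw -9.2 lean 26.3 theta -3.5 roll -0.1 F [ 0.8 -0.2 -4.5] T [ 0.23  0.99 -0.02] q [-0.61 -0.63  2.06  0.2   1.31  1.11]
 t 59.5 turn [  0.7 -12.7   6.2] shift after turn [-17.43   0.18   3.09] | now-axes [-17.6   -1.75  -0.83] open 0.018 F [ 0.8 -0.2 -4.5]
```

```bash
python3 -m creep '[[[1,-2.2,-0.1,0.2,0,-1.8,0.9],[1,-2.2,-0.1,0.2,0,-1.8,0.9],[1,-2.2,-0.1,0.2,0.3,-1.8,0.9],[1,-2.2,-0.1,0.3,0,-1.8,0.9],[1,-2.2,-0.1,0.3,0,-1.8,0.9],[1,-2.2,0,0.3,0,-1.8,0.9],[1,-2.2,0,0.4,0,-1.8,0.9],[1,-2.2,0,0.4,0,-1.8,0.9]]]';python3 at.py .46 .14 .335 20 27
```

```text
t: 60.25
tool_pos: [0.4885, 0.0169, 0.3214]
orientation: [-0.904, 0.784, -1.255]
force: [-1.0, -0.7, -5.1]
opening: 0.0177
t 60.2 tcp [0.488 0.017 0.321] yaw 8.8 lean 26.5 theta -3.7 roll -0.5 F [-1.  -0.7 -5.1] T [-0.18  0.99  0.03] q [-0.19 -0.68  2.06  0.16  1.33  1.22]
 t 60.2 turn [  0.4 -10.2   4.6] shift after turn [-12.54  -0.51   1.99] | now-axes [-12.62  -1.54  -0.26] open 0.018 F [-1.  -0.7 -5.1]
```

```bash
python3 -m creep '[[[1,-2,-0.2,0,0,-1.8,0.8],[1,-2,-0.2,0,0,-1.8,0.8],[1,-2,-0.2,0,0,-1.8,0.8],[1,-2,-0.2,0,0,-1.8,0.8],[1,-2,-0.2,0,0,-1.8,0.8],[1,-2,-0.2,0,0,-1.8,0.8],[1,-1.8,0,0,0,-1.8,0.8],[1,-1.6,0,0,0,-1.8,0.8]]]';python3 at.py .437 .24 .35 38 26
```

```text
t: 61.05
tool_pos: [0.4325, 0.1792, 0.3305]
orientation: [-0.99, 0.613, -0.985]
force: [0.0, -0.5, -4.5]
opening: 0.0179
t 61.0 tcp [0.433 0.179 0.33 ] yaw 26.6 lean 26.3 theta -3.5 roll -0.1 F [ 0.  -0.5 -4.5] T [-0.51  0.9  -0.06] q [ 0.18 -0.75  2.08  0.13  1.36  1.29]
 t 61.0 turn [ -0.4 -10.3   4.9] shift after turn [-4.52  0.04  4.54] | now-axes [-5.24 -0.35  3.66] open 0.018 F [ 0.  -0.5 -4.5]
```

```bash
python3 -m creep '[[[1,-1.4,-0.1,0.4,0,-1.8,0.8],[1,-1.2,-0.1,0.4,0,-1.8,0.8],[1,-1.2,-0.1,0.4,0,-1.8,0.8],[1,-1.2,-0.1,0.4,0,-1.8,0.8],[1,-1,-0.1,0.4,0,-1.4,0.6],[1,-1,-0.1,0.4,0,-0.9,0.4],[1,-0.7,0,0.3,0,0,0],[1,-0.4,0,0.2,0,0,0]]]';python3 at.py .4475 .288 .32 38 22.8; python3 -c "
from h import *
c=cam('wrist');save(c,'w6')"
```

```text
t: 61.85
tool_pos: [0.4033, 0.2694, 0.3487]
orientation: [-1.035, 0.498, -0.807]
force: [0.5, -0.6, -4.3]
opening: 0.0181
t 61.9 tcp [0.403 0.269 0.349] yaw 38.3 lean 26.2 theta -3.4 roll 0.2 F [ 0.5 -0.6 -4.3] T [-0.69  0.8  -0.08] q [ 0.39 -0.68  2.01  0.12  1.37  1.3 ]
 t 61.9 turn [-3.4  0.3  0.1] shift after turn [1.25 4.43 3.15] | now-axes [1.27 4.62 2.87] open 0.018 F [ 0.5 -0.6 -4.3]
```

View pics/w6.png

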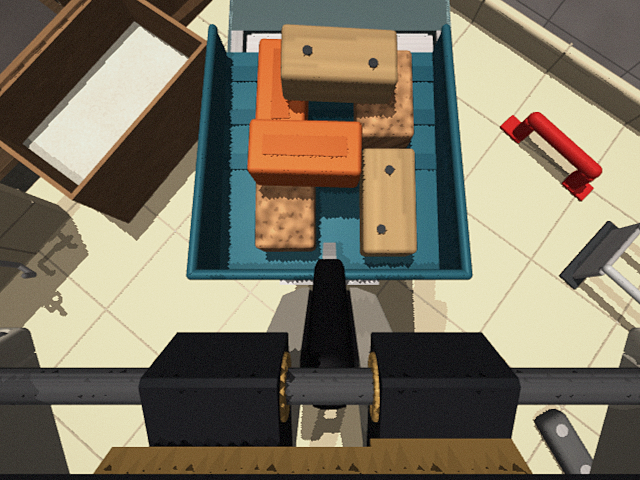

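```bash
cat > tip.py <<'E'
import sys; from at import *
from fk import ik
YAW=38.; H=np.array([np.cos(np.radians(YAW)),np.sin(np.radians(YAW)),0]); FE=np.array([.540,.3605,.19]); U=np.array([0,0,1.])
T=np.array([-.1123,.0855]); PHI=22.8
def pose(th,xl,d):  # pan theta deg, lip xl m beyond hinge, d m below top
    t=np.radians(th); v=T-np.array([.088,0]); x=v[0]*np.cos(t)+v[1]*np.sin(t); z=-v[0]*np.sin(t)+v[1]*np.cos(t)
    return FE+H*(xl+x)+U*(z-d), Rlean(YAW,PHI-th)
def seq(S,first=True):
    s,p,R=st()
    for th,xl,d in S:
        p2,R2=pose(th,xl,d); sh=R.T@(p2-p)*100; w=np.degrees(Rn.from_matrix(R.T@R2).as_rotvec()); q,e=ik(p2,R2[:,1],[.5,.4,1.,0,1.9])
        print("th %g xl %g d %g: shift %s |%.1f| turn %s  tcp %s q %s e %.3f"%(th,xl,d,sh.round(2),np.linalg.norm(sh),w.round(1),p2.round(3),q.round(2),e)); p,R=p2,R2
def lip():  # where the lip is now, if the pan has not slipped
    s,p,R=st(); y=R[:,1]; lean=np.degrees(np.arctan2(y@H,-y[2])); th=PHI-lean; t=np.radians(th); v=np.array([.088,0])-T
    r=(p-FE)@H+v[0]*np.cos(t)+v[1]*np.sin(t); z=p[2]-.19-v[0]*np.sin(t)+v[1]*np.cos(t)
    print("t %.1f theta %.1f lip xl %.3f below %.3f lateral %.3f F %s T %s"%(s["t"],th,r,-z,(p-FE)@np.cross(U,H),np.round(s["force"],1),np.round(s["wrist_torque"],2)))
if __name__=="__main__":
    lip(); seq([tuple(map(float,a.split(","))) for a in sys.argv[1:]])
E
python3 tip.py 0,.08,-.015 10,.085,.010 18,.085,.027 26,.085,.040 34,.08,.052 42,.07,.058 50,.06,.06 52,.055,.06
```

```text
t 61.9 theta -3.5 lip xl 0.042 below -0.086 lateral 0.013 F [ 0.2 -1.3 -3.7] T [-0.7   0.72 -0.16]
th 0 xl 0.08 d -0.015: shift [1.27 7.15 1.29] |7.4| turn [-3.5  0.4  0.1]  tcp [0.445 0.286 0.29 ] q [ 0.41 -0.48  1.97  0.1   1.27] e 0.000
th 10 xl 0.085 d 0.01: shift [0.   0.11 2.44] |2.4| turn [-10.   0.  -0.]  tcp [0.463 0.301 0.299] q [ 0.45 -0.24  1.74  0.05  1.43] e 0.000
th 18 xl 0.085 d 0.027: shift [-0.   -0.3   1.95] |2.0| turn [-8. -0. -0.]  tcp [0.478 0.312 0.306] q [ 0.48 -0.05  1.54  0.02  1.57] e 0.000
th 26 xl 0.085 d 0.04: shift [ 0.   -0.66  2.22] |2.3| turn [-8.  0.  0.]  tcp [0.495 0.325 0.315] q [ 0.5   0.15  1.32 -0.01  1.73] e 0.000
th 34 xl 0.08 d 0.052: shift [-0.   -0.73  1.89] |2.0| turn [-8.  0. -0.]  tcp [0.51  0.337 0.321] q [ 0.52  0.34  1.09 -0.03  1.9 ] e 0.000
th 42 xl 0.07 d 0.058: shift [ 0.   -1.17  1.46] |1.9| turn [-8. -0.  0.]  tcp [0.523 0.347 0.33 ] q [ 0.53  0.55  0.84 -0.05  2.09] e 0.000
th 50 xl 0.06 d 0.06: shift [-0.   -1.44  1.45] |2.0| turn [-8.  0. -0.]  tcp [0.537 0.358 0.338] q [ 0.54  0.79  0.51 -0.08  2.31] e 0.000
th 52 xl 0.055 d 0.06: shift [ 0.   -0.29  0.11] |0.3| turn [-2. -0.  0.]  tcp [0.539 0.36  0.34 ] q [ 0.54  0.86  0.42 -0.08  2.37] e 0.000
```

Go to the lip-hover pose gently.

```bash
python3 -m creep '[[[1,0.2,0.5,0.1,-0.4,0.1,0],[1,0.2,1,0.2,-0.5,0.1,0],[1,0.2,1.2,0.2,-0.5,0,0],[1,0.2,1.2,0.2,-0.5,0,0],[1,0.2,1.2,0.2,-0.5,0,0],[1,0.2,1.1,0.2,-0.5,0,0],[1,0.1,0.7,0.1,-0.3,0,0],[1,0,0.3,0.1,-0.2,0,0]]]'; python3 tip.py 0,.08,-.015 6,.085,.005
```

```text
t: 62.7
tool_pos: [0.4485, 0.2837, 0.2809]
orientation: [-1.095, 0.534, -0.801]
force: [-0.8, -1.4, -4.1]
opening: 0.0177
t 62.7 theta 0.4 lip xl 0.080 below -0.004 lateral -0.004 F [-0.8 -1.4 -4.1] T [-0.59  0.77 -0.07]
th 0 xl 0.08 d -0.015: shift [-0.41 -0.92  0.28] |1.0| turn [ 0.4 -0.1  0.2]  tcp [0.445 0.286 0.29 ] q [ 0.41 -0.48  1.97  0.1   1.27] e 0.000
th 6 xl 0.085 d 0.005: shift [0.   0.54 1.4 ] |1.5| turn [-6.  0.  0.]  tcp [0.457 0.296 0.291] q [ 0.44 -0.33  1.84  0.07  1.35] e 0.000
```

```bash
python3 -c "
from h import *
c=cam('side');save(c,'s7',(90,230,330,410),3)
c=cam('scene');save(c,'sc7',(340,60,520,240),4)"
```

```text
(no output)
```

View pics/s7.png

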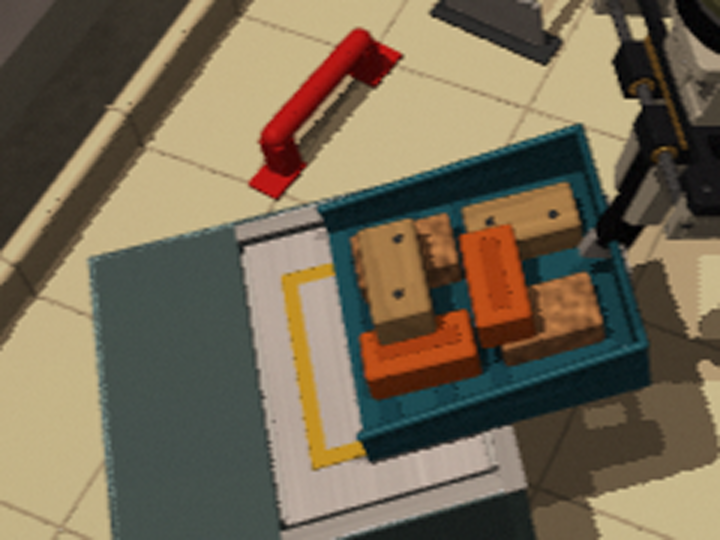

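Side view: the lip (325,205)–(365,460) lies over the flap about 76 mm past the hinge. It sits roughly 8 mm too far towards the handle side, so I correct that and start pressing.

```bash
sed -i 's/FE=np.array(\[.540,.3605,.19\])/FE=np.array([.5363,.3652,.19])/' tip.py; python3 -m creep '[[[1,-0.3,-0.3,0.1,0,0,0],[1,-0.4,-0.3,0.2,0,0,0],[1,-0.3,-0.1,0.2,0,0,0],[1,0,0.1,0.5,-2,0,0],[1,0,0.1,0.5,-2,0,0],[1,0,0.2,0.6,-2,0,0],[1,0,0.2,0.6,-2,0,0],[1,0,0.2,0.6,-2,0,0]]]'; python3 tip.py 10,.085,.010 18,.085,.027 26,.085,.040 34,.08,.052 42,.07,.058 50,.06,.06
```

```text
t: 63.6
tool_pos: [0.4671, 0.3145, 0.3003]
orientation: [-1.248, 0.606, -0.767]
force: [-0.0, -0.5, -1.4]
opening: 0.0177
t 63.6 theta 9.9 lip xl 0.097 below 0.009 lateral 0.003 F [-0.  -0.5 -1.4] T [-0.2   0.44  0.06]
th 10 xl 0.085 d 0.01: shift [ 0.27 -0.13 -1.17] |1.2| turn [-0.1 -0.1  0.3]  tcp [0.46  0.305 0.299] q [ 0.46 -0.24  1.74  0.04  1.43] e 0.000
th 18 xl 0.085 d 0.027: shift [-0.   -0.3   1.95] |2.0| turn [-8. -0. -0.]  tcp [0.474 0.317 0.306] q [ 0.49 -0.05  1.54  0.01  1.57] e 0.000
th 26 xl 0.085 d 0.04: shift [ 0.   -0.66  2.22] |2.3| turn [-8.  0.  0.]  tcp [0.491 0.33  0.315] q [ 0.51  0.15  1.32 -0.01  1.73] e 0.000
th 34 xl 0.08 d 0.052: shift [-0.   -0.73  1.89] |2.0| turn [-8.  0. -0.]  tcp [0.506 0.342 0.321] q [ 0.53  0.34  1.09 -0.03  1.9 ] e 0.000
th 42 xl 0.07 d 0.058: shift [ 0.   -1.17  1.46] |1.9| turn [-8. -0.  0.]  tcp [0.519 0.352 0.33 ] q [ 0.54  0.55  0.84 -0.05  2.09] e 0.000
th 50 xl 0.06 d 0.06: shift [-0.   -1.44  1.45] |2.0| turn [-8.  0. -0.]  tcp [0.534 0.363 0.338] q [ 0.55  0.79  0.51 -0.07  2.31] e 0.000
```

```bash
python3 -m creep '[[[1,0.1,-0.2,0.7,-5,0,0.2],[1,0.1,-0.3,0.9,-5,0,0],[1,0,-0.4,1.2,-5,0,0],[1,0,-0.45,1.3,-5,0,0],[1,0,-0.5,1.15,-5,0,0],[1,0,-0.7,0.95,-5,0,0],[1,0,-0.8,0.9,-5,0,0],[1,0,-0.9,0.9,-5,0,0]]]'; python3 tip.py 50,.06,.06; python3 -c "
from h import *
c=cam('side');save(c,'s8',(90,200,330,410),3)"
```

```text
t: 64.4
tool_pos: [0.5426, 0.3754, 0.354]
orientation: [-1.843, 0.892, -0.583]
force: [3.5, 0.9, -1.2]
opening: 0.0177
t 64.4 theta 47.3 lip xl 0.084 below 0.041 lateral 0.004 F [ 3.5  0.9 -1.2] T [ 0.97 -1.15 -0.19]
th 50 xl 0.06 d 0.06: shift [ 0.4   2.02 -0.67] |2.2| turn [-2.7 -0.1  0.4]  tcp [0.534 0.363 0.338] q [ 0.55  0.79  0.51 -0.07  2.31] e 0.000
```

View pics/s8.png

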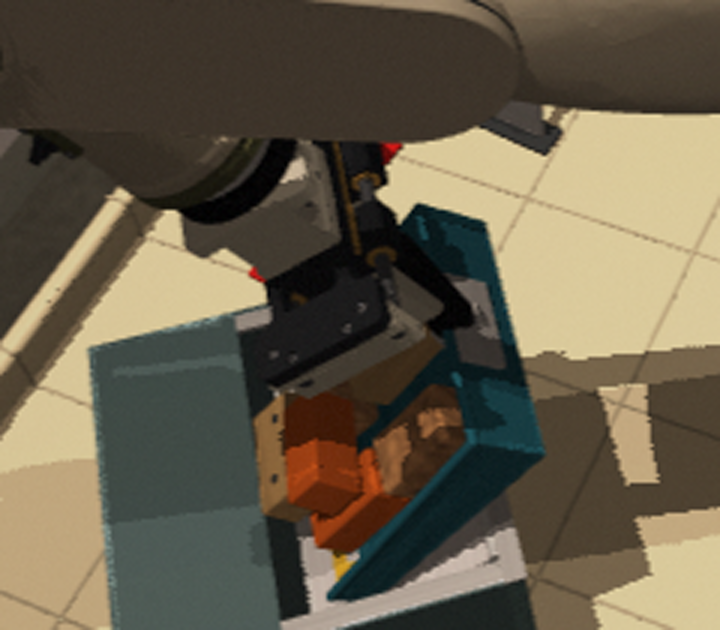

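Side view: the load has slid to the lip (290,470) and a chock leads at the cover edge (275,460). The flap is only partly open, so the gap needs widening by pushing the lip deeper and back.

```bash
python3 -m creep '[[[1,0.2,0.8,-0.4,-1,0,0.2],[1,0.2,0.8,-0.4,-1,0,0.2],[1,0,0.6,-0.2,-1,0,0],[1,0,0.4,0,-1,0,0],[1,0,0,0,0,0,0],[1,0,0,0,0,0,0],[1,0,0,0,0,0,0],[1,0,0,0,0,0,0]]]'; python3 tip.py 52,.055,.065; python3 -c "
from h import *
c=cam('side');save(c,'s9',(90,230,330,410),3)"
```

```text
t: 65.25
tool_pos: [0.5306, 0.3614, 0.3378]
orientation: [-1.885, 0.916, -0.561]
force: [4.4, 4.7, -0.3]
opening: 0.018
t 65.2 theta 50.2 lip xl 0.056 below 0.061 lateral 0.001 F [ 4.4  4.7 -0.3] T [ 1.41 -1.97  0.2 ]
th 52 xl 0.055 d 0.065: shift [ 0.05 -0.07  0.63] |0.6| turn [-1.8  0.   0.2]  tcp [0.536 0.365 0.335] q [ 0.55  0.85  0.44 -0.08  2.36] e 0.000
```

View pics/s9.png

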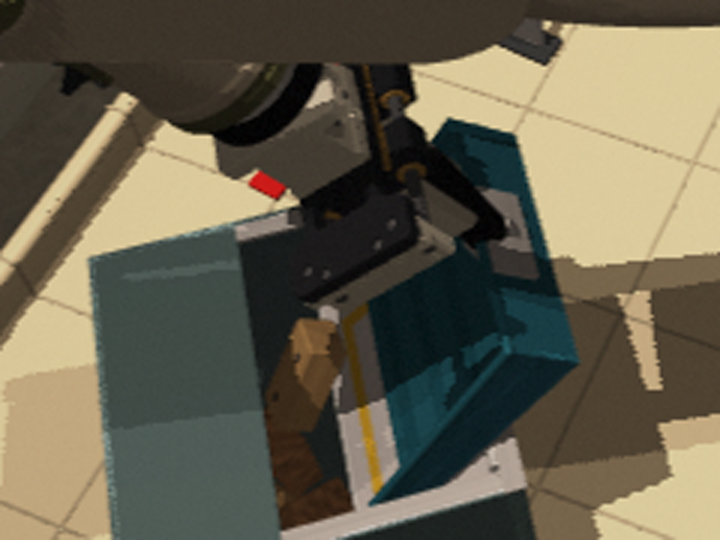

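Side view: the pan is empty. A chock (310,370) and corks (300,480) are inside below the opening, and the flap is held open. I hold it and check the heights numerically.

```bash
python3 -m creep '[[[1,0,0,0.3,-0.9,0,0],[1,0,0,0.2,-0.9,0,0],[1,0,0,0,0,0,0],[1,0,0,0,0,0,0],[1,0,0,0,0,0,0],[1,0,0,0,0,0,0],[1,0,0,0,0,0,0],[1,0,0,0,0,0,0]]]'; python3 tip.py
cat > chk.py <<'E'
from h import *
for n in ("side","scene","wrist"):
    c=cam(n); np.savez("last_"+n,**c); W=world(c); hsv=cv2.cvtColor(c["frame"],cv2.COLOR_RGB2HSV)
    h,s,v=[hsv[...,i] for i in range(3)]
    m=(h<19)&(s>110)&(v>40)&(W[...,0]>.42)&(W[...,0]<.85)&(W[...,1]>.2)&(W[...,1]<.65)&(W[...,2]>-.02)
    m=cv2.morphologyEx(m.astype(np.uint8),cv2.MORPH_OPEN,np.ones((3,3)))
    N,l,st_,ce=cv2.connectedComponentsWithStats(m)
    for i in range(1,N):
        if st_[i,4]>25:
            P=W[l==i]; print(n,ce[i].round(),st_[i,4],"med",np.median(P,0).round(3),"zmin/max",np.percentile(P[:,2],[3,97]).round(3),np.median(c["frame"][l==i],0))
E
python3 chk.py
```

```text
t: 66.1
tool_pos: [0.5306, 0.3615, 0.3599]
orientation: [-1.877, 0.91, -0.569]
force: [2.8, 2.4, 0.3]
opening: 0.0176
t 66.1 theta 49.5 lip xl 0.058 below 0.038 lateral 0.001 F [2.8 2.4 0.3] T [ 1.53 -1.44 -0.19]
side [180. 289.] 125 med [0.81  0.216 0.008] zmin/max [0.004 0.027] [194.  27.  24.]
side [184. 373.] 666 med [0.655 0.431 0.081] zmin/max [0.021 0.146] [57. 40. 24.]
side [184. 474.] 484 med [0.556 0.605 0.116] zmin/max [0.061 0.123] [64.  43.5 27. ]
scene [457. 270.] 31 med [0.822 0.218 0.007] zmin/max [0.001 0.031] [138.  35.  24.]
wrist [64. 19.] 2009 med [0.439 0.594 0.091] zmin/max [0.016 0.121] [54. 40. 28.]
wrist [388. 448.] 219 med [0.588 0.392 0.439] zmin/max [0.437 0.441] [67. 50. 28.]
wrist [418. 444.] 53 med [0.591 0.387 0.438] zmin/max [0.437 0.439] [68. 50. 29.]
wrist [428. 441.] 43 med [0.592 0.385 0.438] zmin/max [0.437 0.438] [68. 51. 28.]
wrist [462. 444.] 105 med [0.597 0.379 0.438] zmin/max [0.437 0.44 ] [68. 50. 28.]
wrist [483. 448.] 302 med [0.599 0.377 0.439] zmin/max [0.437 0.442] [67. 50. 28.]
wrist [438. 462.] 534 med [0.594 0.385 0.443] zmin/max 
[... 2224 characters left out ...]
] zmin/max [0.442 0.443] [67.  49.5 27. ]
wrist [491. 462.] 56 med [0.601 0.378 0.442] zmin/max [0.442 0.443] [67. 50. 28.]
wrist [110. 464.] 27 med [0.556 0.435 0.442] zmin/max [0.442 0.443] [66. 49. 27.]
wrist [297. 467.] 91 med [0.578 0.407 0.443] zmin/max [0.442 0.444] [67. 50. 28.]
wrist [462. 468.] 35 med [0.597 0.383 0.443] zmin/max [0.442 0.444] [67. 50. 28.]
wrist [222. 467.] 26 med [0.569 0.418 0.443] zmin/max [0.442 0.444] [67.  49.5 28. ]
wrist [364. 470.] 97 med [0.586 0.397 0.444] zmin/max [0.443 0.444] [67. 50. 28.]
wrist [488. 469.] 52 med [0.6   0.379 0.444] zmin/max [0.443 0.444] [66. 49. 27.]
wrist [185. 472.] 41 med [0.566 0.424 0.444] zmin/max [0.443 0.444] [67. 49. 27.]
```

```bash
python3 -m creep '[[[1,0,0.9,0.3,-1.2,0,0.2],[1,0,0.9,0.3,-1.2,0,0],[1,0,0.6,0.3,-1,0,0],[1,0,0.4,0.2,-0.5,0,0],[1,0,0.3,0.1,-0.3,0,0],[1,0,0.3,0.1,-0.3,0,0],[1,0,0.3,0.1,-0.3,0,0],[1,0,0.3,0.1,-0.3,0,0]]]'; python3 tip.py; python3 -c "
from h import *
a=cam('wrist')['frame'];b=cam('side')['frame'][200:410,90:370]
a=cv2.resize(a,(480,360));b=cv2.resize(b,(480,360));cv2.imwrite('pics/w10.png',np.vstack([a,b])[:,:,::-1][:720][::1])
im=np.hstack([cv2.resize(a,(400,300)),cv2.resize(b,(400,300))]);cv2.imwrite('pics/w10.png',im[...,::-1])"
```

```text
t: 67.05
tool_pos: [0.5244, 0.3557, 0.319]
orientation: [-1.966, 0.957, -0.536]
force: [4.1, 4.5, 20.0]
opening: 0.0177
t 67.0 theta 55.3 lip xl 0.029 below 0.084 lateral -0.000 F [ 4.1  4.5 20. ] T [ 0.   -0.68  0.18]
```

View pics/w10.png

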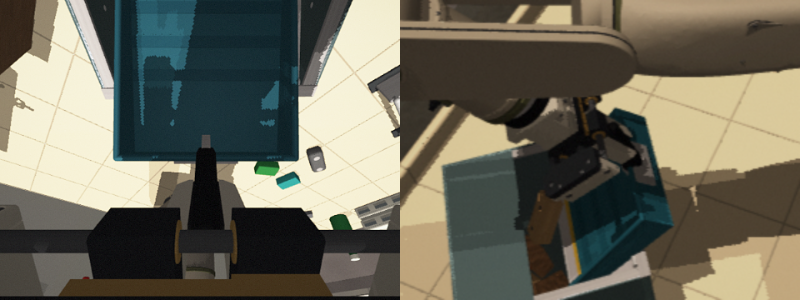

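Viewed: the wrist view shows the pan fully empty. In the side view pieces remain below the opening at (545,235). Next I check how the uppermost ones lie before letting the flap shut.

```bash
cat > inh.py <<'E'
from h import *
a=np.radians(38.); O=np.array([.622,.430,0]); M=np.array([[np.cos(a),np.sin(a),0],[-np.sin(a),np.cos(a),0],[0,0,1]])
for n in ("side","scene"):
    c=cam(n); W=(world(c)-O)@M.T; hsv=cv2.cvtColor(c["frame"],cv2.COLOR_RGB2HSV); h,s,v=[hsv[...,i] for i in range(3)]
    m=(np.abs(W[...,0])<.125)&(np.abs(W[...,1])<.125)&(W[...,2]>0)&(W[...,2]<.24)&(h<19)&(s>90)
    P=W[m]; print(n,len(P))
    for lo in np.arange(0,.24,.02):
        q=P[(P[:,2]>=lo)&(P[:,2]<lo+.02)]
        if len(q)>5: print(" z %.2f n %d x %.3f..%.3f y %.3f..%.3f"%(lo,len(q),*np.percentile(q[:,0],[2,98]),*np.percentile(q[:,1],[2,98])))
E
python3 inh.py; python3 at.py
```

```text
side 1319
 z 0.00 n 143 x -0.125..0.045 y -0.100..0.120
 z 0.02 n 123 x -0.003..0.044 y -0.077..0.023
 z 0.04 n 234 x 0.001..0.040 y -0.021..0.033
 z 0.06 n 255 x 0.007..0.040 y -0.060..0.036
 z 0.08 n 189 x -0.006..0.030 y -0.066..-0.030
 z 0.10 n 202 x -0.026..0.019 y -0.077..-0.010
 z 0.12 n 170 x -0.022..0.007 y -0.083..-0.048
scene 321
 z 0.00 n 31 x -0.124..0.080 y -0.124..0.103
 z 0.02 n 64 x 0.058..0.076 y 0.032..0.068
 z 0.04 n 143 x 0.008..0.069 y 0.015..0.060
 z 0.06 n 67 x 0.025..0.048 y 0.017..0.053
 z 0.10 n 7 x -0.025..-0.023 y -0.000..0.054
 z 0.18 n 7 x 0.025..0.026 y -0.097..-0.067
t 67.2 tcp [0.524 0.356 0.319] yaw 37.8 lean 32.5 theta -9.7 roll 0.5 F [ 3.3  2.3 15.2] T [ 0.02 -0.68  0.19] q [ 0.55  0.84  0.5  -0.09  2.36  1.42]
```

```bash
python3 tip.py 52,.04,.078 50,.05,.074 49,.06,.07 48,.07,.068 47,.08,.068 46,.09,.068 45,.10,.068 44,.11,.066
```

```text
t 67.2 theta 55.3 lip xl 0.028 below 0.085 lateral -0.000 F [ 3.3  2.3 15.2] T [ 0.02 -0.68  0.19]
th 52 xl 0.04 d 0.078: shift [-0.01 -0.28 -0.25] |0.4| turn [ 3.3 -0.4  0.3]  tcp [0.524 0.355 0.322] q [ 0.55  0.77  0.58 -0.08  2.29] e 0.000
th 50 xl 0.05 d 0.074: shift [-0.   -0.3   0.14] |0.3| turn [ 2.  0. -0.]  tcp [0.526 0.357 0.324] q [ 0.55  0.74  0.61 -0.07  2.26] e 0.000
th 49 xl 0.06 d 0.07: shift [ 0.   -0.55  0.44] |0.7| turn [1. 0. 0.]  tcp [0.531 0.361 0.327] q [ 0.55  0.74  0.6  -0.07  2.26] e 0.000
th 48 xl 0.07 d 0.068: shift [-0.   -0.35  0.54] |0.6| turn [ 1. -0. -0.]  tcp [0.536 0.365 0.328] q [ 0.55  0.75  0.58 -0.06  2.25] e 0.000
th 47 xl 0.08 d 0.068: shift [-0.   -0.16  0.63] |0.7| turn [1. 0. 0.]  tcp [0.541 0.369 0.327] q [ 0.55  0.75  0.57 -0.06  2.23] e 0.000
th 46 xl 0.09 d 0.068: shift [ 0.   -0.14  0.64] |0.7| turn [ 1. -0. -0.]  tcp [0.546 0.373 0.325] q [ 0.55  0.76  0.57 -0.06  2.22] e 0.000
th 45 xl 0.1 d 0.068: shift [-0.   -0.13  0.65] |0.7| turn [ 1.  0. -0.]  tcp [0.551 0.377 0.324] q [ 0.55  0.76  0.56 -0.05  2.21] e 0.000
th 44 xl 0.11 d 0.066: shift [ 0.   -0.3   0.58] |0.7| turn [ 1. -0. -0.]  tcp [0.556 0.381 0.325] q [ 0.55  0.76  0.55 -0.05  2.2 ] e 0.000
```

```bash
python3 -m creep '[[[1,0,-0.1,-0.2,3,0,0],[1,0,-0.1,0.2,2,0,0],[1,0,-0.3,0.5,0.8,0,0],[1,0,-0.1,0.6,0.8,0,0],[1,0,0.1,0.7,0.8,0,0],[1,0,0.1,0.7,0.8,0,0],[1,0,0.1,0.7,0.8,0,0],[1,0,0.1,0.7,0.8,0,0]]]'; python3 tip.py;python3 inh.py
```

```text
t: 68.05
tool_pos: [0.5523, 0.3775, 0.2913]
orientation: [-1.83, 0.891, -0.59]
force: [-0.5, -0.5, 0.4]
opening: 0.0177
t 68.0 theta 46.6 lip xl 0.096 below 0.103 lateral -0.000 F [-0.5 -0.5  0.4] T [ 0.17 -0.45  0.06]
side 148
 z 0.00 n 129 x -0.125..0.037 y -0.114..0.120
 z 0.06 n 11 x 0.039..0.041 y -0.051..0.015
scene 102
 z 0.00 n 22 x -0.124..0.103 y -0.124..0.104
 z 0.02 n 52 x 0.060..0.077 y 0.035..0.069
 z 0.04 n 14 x 0.053..0.074 y 0.024..0.060
 z 0.18 n 8 x -0.070..0.026 y -0.098..-0.069
```

Everything has now dropped below 0.08 m. Retracting the pan: up first, then back along its own slope.

```bash
python3 -m creep '[[[1,0,-0.9,-0.4,0,0,0],[1,0,-0.9,-0.4,0,0,0],[1,0,-0.9,-0.4,0,0,0],[1,0,-0.9,-0.8,0,0,0],[1,0,-0.9,-1.8,0,0,0],[1,0,-0.9,-2,0,0,0],[1,0,-0.9,-2,0,0,0],[1,0,-0.9,-2,0,0,0]]]';python3 -m creep '[[[1,0,-1,-2.2,0,0,0],[1,0,-1,-2.2,1,0,0],[1,0,-1,-2.2,3,0,0],[1,0,-1,-2.2,5,0,0],[1,0,-1,-2.2,6,0,0],[1,0,-1,-2,6,0,0],[1,0,-0.5,-1,6,0,0],[1,0,0,0,6,0,0]]]'; python3 tip.py; python3 inh.py
python3 - <<'E'
from h import *
for n in ("scene0","side0","last_scene","last_side"):
    c=dict(np.load(n+".npz")); W=world(c); X,Y,Z=[W[...,i] for i in range(3)]
    for lab,lo,hi in (("top",.060,.082),("plate",.02,.06)):
        m=((Z>lo)&(Z<hi)&(X>.6)&(X<.80)&(Y>-.23)&(Y<.05)).astype(np.uint8)
        s=c["frame"].max(2).astype(int)-c["frame"].min(2); m=(m>0)&(s<45)
        P=W[m]
        if len(P)>50: print(n,lab,len(P),np.round(cv2.minAreaRect((P[:,:2]*1000).astype(np.float32))[0],1),np.round(cv2.minAreaRect((P[:,:2]*1000).astype(np.float32))[1:][0],1),cv2.minAreaRect((P[:,:2]*1000).astype(np.float32))[2],np.percentile(P[:,2],90).round(3))
E
```

```text
t: 68.95
tool_pos: [0.5011, 0.3389, 0.3986]
orientation: [-1.841, 0.897, -0.584]
force: [-0.3, 0.4, -2.5]
opening: 0.0178
t: 69.75
tool_pos: [0.4022, 0.2642, 0.5179]
orientation: [-1.308, 0.635, -0.756]
force: [-0.1, -0.3, -2.8]
opening: 0.0175
t 69.8 theta 13.6 lip xl 0.007 below -0.198 lateral 0.003 F [-0.1 -0.3 -2.8] T [-0.26  0.34  0.03]
side 220
 z 0.00 n 138 x -0.125..0.067 y -0.110..0.120
 z 0.04 n 7 x 0.001..0.027 y 0.027..0.036
 z 0.18 n 70 x -0.089..0.004 y -0.065..0.096
scene 95
 z 0.00 n 29 x -0.125..0.064 y -0.125..0.108
 z 0.18 n 63 x -0.089..0.004 y -0.075..0.066
scene0 top 1159 [702.5 -88.7] [203.4  98.3] 83.16342163085938 0.073
scene0 plate 515 [701.6 -88.8] [202.6 100.4] 83.38482666015625 0.057
side0 top 747 [699.3 -86.5] [205.7  99.3] 83.3846206665039 0.074
side0 plate 594 [700.3 -87.8] [207.  103.1] 83.13184356689453 0.056
last_scene top 1160 [703.2 -88.2] [203.8  98.4] 83.5435791015625 0.073
last_scene plate 510 [702.4 -89.2] [200.5 100.9] 83.57392883300781 0.057
last_side plate 111 [683.8  15.5] [ 9.  43.7] 88.21766662597656 0.054
```

```bash
python3 -m creep '[[[1,0,0,0,7,0,0],[1,0,0,0,6.6,0,0],[1,0,0,0,0,4.6,-1.9],[1,0,0,0,0,4.6,-1.9],[1,0,0,0,0,4.6,-1.9],[1,0,0,0,0,4.6,-1.9],[1,0,0,0,0,4.6,-1.9],[1,0,0,0,0,4.6,-1.9]]]'; python3 -m creep '[[[1,0,0,0,0,4.6,-1.9],[1,0,0,0,0,4.6,-1.9],[1,0,0,0,0,4.6,-1.9],[1,0,0,0,0,2.5,-1],[1,0,0,0,0,0,0],[1,0,0,0,0,0,0],[1,0,0,0,0,0,0],[1,0,0,0,0,0,0]]]'; python3 at.py .5895 -.0743 .27 -6.7 22.8
```

```text
t: 70.65
tool_pos: [0.3966, 0.2584, 0.5077]
orientation: [-0.992, 0.86, -1.275]
force: [0.6, 0.7, -3.2]
opening: 0.0178
t: 71.45
tool_pos: [0.3933, 0.2586, 0.5032]
orientation: [-0.915, 1.046, -1.559]
force: [-0.0, 0.2, -3.1]
opening: 0.0181
t 71.5 tcp [0.393 0.259 0.503] yaw -12.0 lean 20.0 theta 2.8 roll 3.1 F [-0.   0.2 -3.1] T [0.29 0.58 0.  ] q [ 0.71 -0.33  1.46 -0.31  1.82  2.37]
 t 71.5 turn [ 3.1 -3.8  4.8] shift after turn [30.77 30.55 12.51] | now-axes [27.17 32.21 16.17] open 0.018 F [-0.   0.2 -3.1]
```

```bash
python3 -m creep '[[[1,1,0,0.5,3.1,-3.8,4.8],[1,2.5,1,1.2,0,0,0],[1,3,2,1.2,0,0,0],[1,3,2.5,1.2,0,0,0],[1,3,3,1.2,0,0,0],[1,3,3,1.2,0,0,0],[1,3,3,1.2,0,0,0],[1,3,3,1.2,0,0,0]]]'; python3 -m creep '[[[1,3,3,1.2,0,0,0],[1,3,3,1.2,0,0,0],[1,2,2.5,1,0,0,0],[1,1,2,0.4,0,0,0],[1,0,1,0,0,0,0],[1,0,0,0,0,0,0],[1,0,0,0,0,0,0],[1,0,0,0,0,0,0]]]'; python3 at.py .5895 -.0743 .22 -6.7 22.8
```

```text
t: 72.25
tool_pos: [0.5199, 0.0227, 0.3767]
orientation: [-0.868, 0.964, -1.462]
force: [0.5, 0.3, -3.2]
opening: 0.0177
t: 73.05
tool_pos: [0.5885, -0.0864, 0.2785]
orientation: [-0.874, 0.972, -1.467]
force: [-1.0, 0.3, -3.2]
opening: 0.0174
t 73.0 tcp [ 0.588 -0.086  0.279] yaw -6.3 lean 22.8 theta -0.0 roll 0.2 F [-1.   0.3 -3.2] T [0.17 0.71 0.06] q [-0.27 -0.29  1.85  0.06  1.19  1.4 ]
 t 73.0 turn [-0.   0.4  0. ] shift after turn [-1.21  5.38 -2.3 ] | now-axes [-1.23  5.38 -2.3 ] open 0.017 F [-1.   0.3 -3.2]
```

```bash
python3 -m creep '[[[1,-0.6,0.7,-0.3,0,0.4,0],[1,-0.6,1.2,-0.5,0,0,0],[1,0,1.2,-0.5,0,0,0],[1,0,1,-0.4,0,0,0],[1,0,0.5,-0.2,0,0,0],[1,0,0,0,0,0,0],[1,0,0,0,0,0,0],[1,0,0,0,0,0,0]]]'
cat > pp.py <<'E'
from h import *
for n in ("scene","wrist","side"):
    c=cam(n); W=world(c); hsv=cv2.cvtColor(c["frame"],cv2.COLOR_RGB2HSV)
    m=(hsv[...,0]>85)&(hsv[...,0]<110)&(hsv[...,1]>90)&(W[...,0]>.55)&(W[...,0]<.9)&(np.abs(W[...,1]+.08)<.15)&(W[...,2]>.03)&(W[...,2]<.3)
    P=W[m]
    if len(P)<200: print(n,len(P)); continue
    best=None; rng=np.random.default_rng(0)
    for _ in range(300):
        a,b,d=P[rng.choice(len(P),3,replace=False)]; N=np.cross(b-a,d-a); L=np.linalg.norm(N)
        if L<1e-5 or abs(N[2]/L)<.7: continue
        k=np.abs((P-a)@N/L)<.003
        if best is None or k.sum()>best.sum(): best=k
    Q=P[best]; ce=Q.mean(0); N=np.linalg.svd(Q-ce,full_matrices=False)[2][2]; N*=np.sign(N[2])
    r=cv2.minAreaRect((Q[:,:2]*1000).astype(np.float32))
    print(n,len(P),best.sum(),"floor z %.3f normal %s tilt deg %.1f"%(ce[2],N.round(3),np.degrees(np.arccos(N[2]))),np.round(r[0]),np.round(r[1]),round(r[2],1))
E
python3 pp.py; python3 at.py .5895 -.0743 .1555 -6.7 22.8
```

```text
t: 73.85
tool_pos: [0.5904, -0.0709, 0.2265]
orientation: [-0.868, 0.972, -1.47]
force: [1.0, -0.0, -2.6]
opening: 0.0178
scene 5470 4211 floor z 0.174 normal [-0.192  0.025  0.981] tilt deg 11.2 [717. -86.] [157. 173.] 83.4
wrist 74768 57294 floor z 0.172 normal [-0.191  0.023  0.981] tilt deg 11.1 [712. -86.] [161. 162.] 83.5
side 3786 1869 floor z 0.177 normal [-0.184  0.038  0.982] tilt deg 10.8 [716. -86.] [170. 175.] 82.7
t 74.0 tcp [ 0.591 -0.071  0.227] yaw -6.5 lean 23.1 theta -0.3 roll 0.0 F [-0.3  0.6 -1.9] T [ 0.15  0.66 -0.01] q [-0.23 -0.27  1.93  0.05  1.08  1.43]
 t 74.0 turn [-0.3  0.2 -0.1] shift after turn [ 0.35  6.57 -2.85] | now-axes [ 0.34  6.55 -2.88] open 0.018 F [-0.3  0.6 -1.9]
```

The pan slipped about 11° nose-up in the grip during pressing, and all three cameras agree. Levelling it above the rest and re-measuring.

```bash
python3 -m creep '[[[1,0,0,0,-3,0,0],[1,0,0,0,-4,0,0],[1,0,0,0,-4,0,0],[1,0,0,0,0,0,0],[1,0,0,0,0,0,0],[1,0,0,0,0,0,0],[1,0,0,0,0,0,0],[1,0,0,0,0,0,0]]]'; python3 pp.py; python3 at.py
```

```text
t: 74.8
tool_pos: [0.5914, -0.0715, 0.2294]
orientation: [-1.003, 1.124, -1.395]
force: [0.0, 0.0, -2.6]
opening: 0.0173
scene 5475 4126 floor z 0.153 normal [-0.006  0.007  1.   ] tilt deg 0.5 [707. -84.] [157. 174.] 83.4
wrist 74709 57240 floor z 0.152 normal [-0.005  0.002  1.   ] tilt deg 0.3 [700. -85.] [161. 164.] 83.4
side 3098 1596 floor z 0.154 normal [-0.011 -0.01   1.   ] tilt deg 0.9 [704. -85.] [170. 177.] 83.4
t 75.0 tcp [ 0.592 -0.072  0.229] yaw -6.6 lean 12.2 theta 10.6 roll 0.0 F [ 0.7  0.  -2.8] T [ 0.07  0.49 -0.06] q [-0.22 -0.09  1.72  0.02  1.29  1.46]
```

```bash
python3 -m creep '[[[1,0,0.6,-0.1,0,0,0],[1,0,1,-0.2,0,0,0],[1,0,1.2,-0.3,0,0,0],[1,0,1.2,-0.3,0,0,0],[1,0,1,-0.2,0,0,0],[1,0,0.7,-0.2,0,0,0],[1,0,0.4,-0.1,0,0,0],[1,0,0.2,0,0,0,0]]]'; python3 pp.py; python3 at.py
```

```text
t: 75.75
tool_pos: [0.5896, -0.0712, 0.1568]
orientation: [-1.005, 1.127, -1.393]
force: [1.1, -0.4, -3.0]
opening: 0.0179
scene 5046 3612 floor z 0.080 normal [-0.008  0.004  1.   ] tilt deg 0.5 [704. -84.] [153. 174.] 83.0
wrist 75971 57250 floor z 0.079 normal [-0.001  0.001  1.   ] tilt deg 0.1 [698. -85.] [161. 164.] 83.3
side 2924 1417 floor z 0.082 normal [0.015 0.001 1.   ] tilt deg 0.8 [703. -84.] [171. 178.] 83.3
t 75.9 tcp [ 0.59  -0.071  0.158] yaw -6.6 lean 12.1 theta 10.7 roll 0.0 F [ 0.1  0.5 -2. ] T [ 0.09  0.47 -0.05] q [-0.22 -0.04  1.81  0.02  1.16  1.46]
```

Floor top is at 0.080 and it should be 0.074 when seated. Lowering about 6 mm until contact.

```bash
python3 -m creep '[[[1,0,0.2,0,0,0,0],[1,0,0.2,0,0,0,0],[1,0,0.2,-0.1,0,0,0],[1,0,0.1,0,0,0,0],[1,0,0.1,0,0,0,0],[1,0,0,0,0,0,0],[1,0,0,0,0,0,0],[1,0,0,0,0,0,0]]]'; python3 pp.py; python3 at.py
```

```text
t: 76.7
tool_pos: [0.5925, -0.0718, 0.1518]
orientation: [-1.002, 1.122, -1.395]
force: [-0.3, -0.1, -2.7]
opening: 0.0176
scene 5029 3645 floor z 0.076 normal [-0.008  0.007  1.   ] tilt deg 0.6 [708. -83.] [154. 174.] 82.2
wrist 76029 57269 floor z 0.075 normal [-0.007  0.003  1.   ] tilt deg 0.4 [702. -86.] [162. 164.] 83.4
side 2926 1474 floor z 0.077 normal [-0.003  0.     1.   ] tilt deg 0.2 [706. -85.] [171. 177.] 83.5
t 76.8 tcp [ 0.592 -0.072  0.152] yaw -6.6 lean 12.3 theta 10.5 roll 0.1 F [-0.1  0.3 -3.4] T [0.08 0.48 0.03] q [-0.22 -0.03  1.82  0.02  1.14  1.46]
```

```bash
python3 -m creep '[[[1,0,0.15,0,0,0,0],[1,0,0.15,0,0,0,0],[1,0,0.1,0,0,0,0],[1,0,0.1,0,0,0,0],[1,0,0.1,0,0,0,0],[1,0,0.1,0,0,0,0],[1,0,0,0,0,0,0],[1,0,0,0,0,0,0]]]'; python3 at.py
```

```text
t: 77.65
tool_pos: [0.5969, -0.0723, 0.1512]
orientation: [-0.996, 1.116, -1.399]
force: [-1.8, -0.6, 0.5]
opening: 0.0178
t 77.7 tcp [ 0.597 -0.072  0.151] yaw -6.6 lean 12.8 theta 10.0 roll 0.1 F [-1.8 -0.6  0.5] T [0.28 0.55 0.13] q [-0.22 -0.03  1.81  0.02  1.13  1.46]
```

Contact made: the pan's weight is off the arm. Release and back off along the tool axis.

```bash
python3 -m creep '[[[0.6,0,0,0,0,0,0],[0.5,0,0,0,0,0,0],[0.4,0,0,0,0,0,0],[0.4,0,0,0,0,0,0],[0.3,0,0,0,0,0,0],[0.3,0,-0.5,0,0,0,0],[0.3,0,-1.5,0,0,0,0],[0.3,0,-2.5,0,0,0,0]]]'; python3 -m creep '[[[0.3,0,-3,0,0,0,0],[0.3,0,-3,0,0,0,0],[0.3,0,-3,0,0,0,0],[0.3,0,-3,0,0,0,0],[0.3,0,-2,0,0,0,0],[0.3,0,0,-2,0,0,0],[0.3,0,0,-3,0,0,0],[0.3,0,0,-2,0,0,0]]]'; python3 pp.py; python3 at.py; python3 inh.py
python3 - <<'E'
from h import *
c=cam("scene"); d=cam("side"); np.savez("fin",**c)
im=np.hstack([cv2.resize(c["frame"],(400,300)),cv2.resize(d["frame"],(400,300))]); cv2.imwrite("pics/fin.png",im[...,::-1])
from m import blobs
for b in blobs(c):
    if 30<b[5]<60 and 55<b[4]<125: print(b[0],"xy %.3f %.3f top %.3f  %.0fx%.0f ang %.0f"%b[1:7],b[7])
W=world(c)
P=[]
a=np.radians(38.); H=np.array([np.cos(a),np.sin(a)]); L=np.array([-H[1],H[0]])
for u in (-.09,-.05,-.01,.015,.08): 
    x=np.array([.622,.430])+H*u; q=proj(c,[*x,.19]).round().astype(int); print("hopper x %.3f"%u,"z",W[q[1]-1:q[1]+2,q[0]-1:q[0]+2,2].mean().round(4))
E
```

```text
t: 78.45
tool_pos: [0.5851, -0.0708, 0.193]
orientation: [-1.0, 1.12, -1.397]
force: [0.5, -0.2, -0.4]
opening: 0.0647
t: 79.25
tool_pos: [0.4849, -0.0593, 0.3371]
orientation: [-0.988, 1.103, -1.406]
force: [-0.3, 0.1, 0.5]
opening: 0.0647
scene 4966 3619 floor z 0.075 normal [-0.01  0.    1.  ] tilt deg 0.6 [714. -83.] [148. 177.] 81.3
wrist 21718 17593 floor z 0.074 normal [-0.001  0.001  1.   ] tilt deg 0.1 [707. -85.] [163. 174.] 83.4
side 3464 1686 floor z 0.077 normal [-0.     0.005  1.   ] tilt deg 0.3 [711. -86.] [171. 177.] 83.1
t 79.4 tcp [ 0.486 -0.059  0.337] yaw -6.6 lean 13.6 theta 9.2 roll 0.2 F [-0.   0.2 -0.1] T [0.09 0.1  0.04] q [-0.25 -0.44  1.82  0.03  1.52  1.44]
side 242
 z 0.00 n 142 x -0.125..0.073 y -0.108..0.120
 z 0.04 n 8 x 0.001..0.027 y 0.027..0.036
 z 0.18 n 86 x -0.089..0.002 y -0.068..0.096
scene 70
 z 0.00 n 15 x -0.125..-0.043 y -0.124..0.071
 z 0.18 n 53 x -0.089..0.004 y -0.075..0.059
[182. 152.] xy 0.014 0.092 top 0.016  73x33 ang -10 [45. 39. 31.]
[198. 163.] xy 0.082 0.088 top 0.016  57x34 ang 3 [51.  44.5 35. ]
[247. 235.] xy 0.349 -0.017 top 0.029  66x41 ang -61 [36. 80. 32.]
[217. 263.] xy 0.346 -0.124 top 0.028  67x40 ang -13 [30. 88. 79.]
[260. 280.] xy 0.461 -0.097 top 0.032  87x38 ang 65 [50. 47. 40.]
[277. 417.] xy 0.702 -0.332 top 0.035  119x34 ang 64 [149.5 136.  115. ]
hopper x -0.090 z 0.1893
hopper x -0.050 z 0.1913
hopper x -0.010 z 0.1902
hopper x 0.015 z 0.1891
hopper x 0.080 z 0.1904
```

View pics/fin.png

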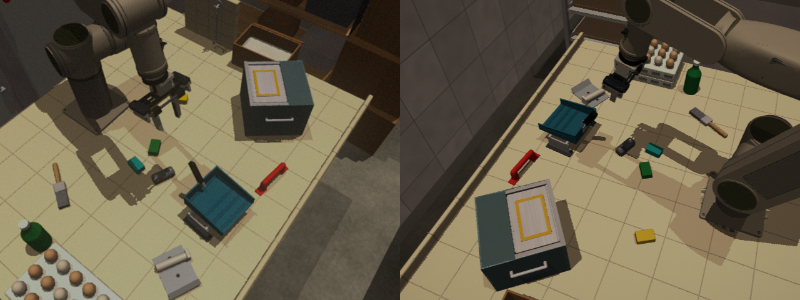

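Final view: the pan lies level on the rest (217,200 left view), the hopper flap is flush and no pieces are left outside. The bumper, handle, damper with sleeve and the three look-alikes are in place. Handing in.

```bash
python3 -c "
from plant import robot
print(robot.close_job())"
```

```text
the job is handed in; nothing more can be done
None
```

I handed the job in at about 80 s of the 210 s. All six packing pieces are scrapped, the flap is shut, and the empty pan is lying on its rest. The hand-in reports no verdict, so this rests on my own last checks.

- **Load:** I put all six pieces in the pan, two chocks, two corks and two spacers. I carried them as one load, pressed the flap down with the lip and tipped them through. One chock was left leaning beside the open flap, so I swept it down with the lip before backing out.
- **Hopper:** The flap measures flush at 0.189–0.191 m, and no piece is visible outside. The spacers were hidden inside and I never saw them there directly. The flap angle while pressed is estimated from arm position: about 0.8 rad at best, and about 0.6 rad at its lowest while it drifted. The pan's later slip makes both figures uncertain.
- **Pan on its rest:** It is level to within 0.6° in all three cameras and within about 15 mm of the rest's middle (limit 65 mm). Its floor top reads 0.074–0.077 m, against 0.074 m expected when seated.
- **New parts:** The bumper is within 1 mm of where it started. The sleeve's centre reads about 6 mm off, with its reading partly masked. The handle and damper look in place in the last pictures but were not re-measured.
- **What disagreed:** The pan slipped about 11° nose-up in the grip during pressing, so I re-measured and levelled it before setting it down. The arm also drifted during descents and holds, which I corrected by looking again.

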